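# Nip a re-glued book in the press and lock the screw

### The arm

A 6-joint arm with a two-finger parallel gripper is mounted at the origin on the work surface. World frame = base frame: x ahead of the robot, y to its left, z up, the work surface at z = 0. Lengths are in mm, angles in rad, forces in N, time in s.
With the tool pointing down it reaches from about 400 to 825 mm from the base axis. Payload 7 kg.
Tool frame: the origin (TCP) lies at the very end of the fingers, on their centre line; the grasp point (between the pads) lies 19 mm behind it; z points along the fingers, y is the line along which they close (so a half turn about z gives the same grasp; the last joint's range is limited). The gripper opens to 88 mm and grips with 3 to 60 N. Pads are 19 mm wide; open, the fingers measure 130 mm over their backs; the gripper's body (78 mm by 193 mm) begins 47 mm behind the grasp point.
Start: joints at [-1.054, 0.359, 0.012, 0, -1.224, -0.288], TCP at [153.07, -657.392, 204.161] pointing down, gripper open.
Joint ranges: [-3.07, 3.07], [-1.43, 2.12], [-1.02, 1.25], [-3.03, 1.67], [-3.05, -0], [-3.03, 3.03]. Speed limits (rad/s): [2.39, 2.39, 3.01, 3.14, 3.14, 3.14].

### API

Orientations are given as a rotation vector (axis times angle).
In Python, from cell import r gives the robot as it stands.
- The arm moves only by the shell command python3 -m inch 'ROWS' [FORCE]. ROWS is JSON, a list of rows, each an object with "delta_rot": the turn, a rotation vector about the world's x, y, z in degrees, a list of three; "linear": the shift along the world's x, y, z in cm, a list of three; "gripper": the gripper's target within -1 to 1 (shut at 1, half-way at 0, fully open at -1). A call has 1 to 20 rows; each row is the pose to reach, as a shift and turn from the pose commanded when the call began; what a row does not reach only later rows make up. A row lasts 1/8 s, in which the tool goes at most 62.5 mm and 10.7 degrees, less where a joint would pass 70% of its speed; a pose out of reach is approached as far as the arm can. A call with a gripper value outside its range is refused whole. The fingers move at their own pace and stop on an object; FORCE is the grip in N (left out, the last holds). Time passes only in rows, so rows that repeat a pose let the fingers close. It gives the time, the measured TCP pose, the force, the opening and the grip force at its end, in the units of the state.
- r.state(): the state, without advancing time (a new reading comes with each control period).
- r.snapshot(name): name is "side" or "top"; returns the picture (400x640x3 uint8, red, green, blue); there is no depth.
- r.camera_info(name): a dict with "fx", "fy", "cx", "cy" (pixels), "k1" (the pictures are not rectified: a ray, as slopes to the right and down, at radius r is drawn at 1 + k1 r^2 times it, then the intrinsics apply), "position" and "orientation" of the camera in the world. Camera axes: x right, y down, z forward; pixel columns grow to the right and rows downward; lengths in mm; the calibration is good to about 2 mm. A picture is of the moment at which its call begins. camera_info takes no time and is no camera call.
- r.sign_off(): hands the job in; it is judged then, once.
The state is a dict: "t": time; "joint_positions": joint angles; "qvel": joint speeds; "tau": joint torques, N m; "eef_pos": TCP position; "ee_rot": TCP orientation; "force": force on the tool from outside, world axes, zero at the start; "ft_torque": the same for the moment, N m; "grip_width": finger opening in mm; "grip_force": force on a finger pad.
Only numpy, scipy, OpenCV 4.12 (cv2) and the standard library are available. Lean on these libraries where they do the work, as an engineer would, in place of code of your own. Each camera call takes 0.05 s, during which the arm holds its last target. There are 200 camera calls.

### The job

The small red book has just been re-glued and stands spine up. Lay it flat in the middle of the book press, lengthways from front to back, wind the yellow handle down until the platen bears firmly on it, then run the lock nut with the two arms down and tighten it against the brass nut so that the screw stays put while the glue sets. Leave the glue bottle, the mug and the brush where they are.

Things in the scene. Friction and masses are not known exactly. Their poses are not given: they have to be found in the camera images.
- book_center (a point): Centre of the loose book: rigid slim hardback, red covers, cream page edges, 170 long x 34 thick x 68 wide (mm), 0.2-0.45 kg. It starts standing on its fore-edge, red spine up. Its x runs along the 170, y through the 34, z along the 68, towards the spine (up at the start). Lying flat its centre is 17 mm over what carries it.
- press_bed (a point): Press, heavy and fixed, blue steel. This point: middle of its bed's top (maple board 200 x 130), 20 mm above the desk, on the screw's axis, z up. x runs through the press: the open front looks to -x, the back is open too. Two 18 mm posts stand at y = +-84 mm; they carry a crosshead 40 (x) x 204 (y), its underside 84 and its top 108 mm above this point. Base plate 220 (x) x 210 (y) x 12.
- platen_face (a point): Middle of the underside of the platen, a blue steel plate 76 (x) x 100 (y) x 12 mm with the axes of the press. It starts 3.5 to 6.5 mm above the top of a book lying on the bed and moves straight down as the screw is wound.
- handle_center (a point): Centre of the yellow handle bar on top of the screw, 80 long (its own y) x 14 wide (x) x 18 high (z), on the screw's axis, its centre 194 to 202 mm above the desk; turns and sinks with the screw. Only the 20 mm screw is below it. It can be pinched across the 14 mm, or pushed round by an end.
- nut_center (a point): Centre of the lock nut: steel hub 38 mm across, 21 high, round the screw below the handle, with two straight 11 mm arms that rise from it along its own +-y to red balls 20 mm wide, centred 78 mm from the axis and 28 mm above this point, out beyond the handle's ends and free from above.
- spindle (a joint): Turn of the press screw and handle, rad; grows clockwise seen from above, which lowers the platen, 2.4 mm a radian (15 mm a turn). Friction 0.18 N m; stays where it is left. The platen meets a book lying on the bed at about 4.2 and then comes up hard: a few hundredths of a radian more give tens of newtons on the book.
- lock_nut (a joint): Turn of the lock nut down its thread, rad; grows clockwise seen from above, which lowers it 2.4 mm a radian. Drag 0.15 N m. It stops at 4.0, when the nut meets the brass nut on the crosshead.
- jam (a joint): How far the lock nut has been tightened since it met the brass nut, rad, clockwise; 0 till then. It takes 0.28 N m to begin and 1.6 N m more for each radian; let go, it springs back to 0.17 if it was turned beyond that, and else stays.
- glue: bystander: white glue bottle with an orange cap, 52 mm across, 125 high; origin at the centre of its foot
- mug: bystander: blue mug, 80 mm across, 92 high, with a handle; origin at the centre of its foot
- brush: bystander: glue brush, 190 mm long, lying on the desk, its handle light wood; origin under its middle
Things that resemble listed ones, but are neither listed nor needed, are in the scene too. There is more than one size of the part that bears book_center; the job needs the middle-sized.

How it is judged (in metres and radians):
On the way, in this order (a step that is already met when the one before it is completed fails the run):
1. the book lies flat in the middle of the press (x of book_center in the frame of press_bed between -0.02 and 0.02 m and y of book_center in the frame of press_bed between -0.015 and 0.015 m and z of book_center in the frame of press_bed below 0.022 m and angle between the y axis of book_center and the z axis of press_bed, either way round below 0.1 rad and angle between the x axis of book_center and the x axis of press_bed, either way round below 0.15 rad), for 0.2 s.
2. the platen bears on the book (contact force between platen and book above 10 N), for 0.3 s.
3. the lock nut is tightened against the brass nut (value of joint lock_nut above 3.97 rad and value of joint jam above 0.1 rad), for 0.3 s.
At the end, for the whole second after the job is handed in: Book flat on the bed, lengthways front to back within 0.15 rad, centre within 20 mm (front-back) and 15 mm (sideways) of the screw axis; platen pressing it with over 10 N; lock nut on the brass nut and tightened over 0.1 rad past first touch; all at rest; bystanders within 30 mm (all of step 3 and x of book_center in the frame of press_bed between -0.02 and 0.02 m and y of book_center in the frame of press_bed between -0.015 and 0.015 m and angle between the y axis of book_center and the z axis of press_bed, either way round below 0.1 rad and angle between the x axis of book_center and the x axis of press_bed, either way round below 0.15 rad and contact force between platen and book above 10 N and velocity of joint lock_nut between -0.05 and 0.05 rad/s and velocity of joint jam between -0.05 and 0.05 rad/s and velocity of joint spindle between -0.05 and 0.05 rad/s).
It fails at once if the glue bottle is pushed away (distance of glue from where it was at the start of the episode above 0.03 m).
It fails at once if the mug is pushed away (distance of mug from where it was at the start of the episode above 0.03 m).
It fails at once if the brush is pushed away (distance of brush from where it was at the start of the episode above 0.03 m).
It also fails if it takes over 67 s, if anything falls off the work surface, if the arm or the gripper's body presses on something with over 40 N, if the wrist force passes 120 N, or if a joint passes its speed limit or range.

## Working session

There is one attempt and no reset: what is moved stays moved. The work goes in short steps, Python scripts to look and compute and a shell command to move; the robot and the scene stay as the last step left them, time stands still between calls to the robot, and variables do not carry over. Pictures are saved under pics/ and viewed, at most 10 in all, crops included, and the job is handed in when it is done.

```bash
mkdir -p pics; ls; python3 - <<'E'
from cell import r
import cv2
for n in ("side","top"):
    im=r.snapshot(n); cv2.imwrite(f"pics/{n}0.png",im[:,:,::-1]); print(n,r.camera_info(n))
print(r.state())
E
```

```text
pics
side {'fx': 519.2672957245535, 'fy': 519.2672957245535, 'cx': 321.56989144177584, 'cy': 213.1086766083042, 'k1': -0.04496127159720249, 'position': array([-138.60829538,  872.89149378,  811.94829083]), 'orientation': array([-0.8122906 ,  2.36276125, -1.29296237])}
top {'fx': 498.57174615693134, 'fy': 498.57174615693134, 'cx': 325.2925014092776, 'cy': 202.330737267999, 'k1': -0.0968045690848851, 'position': array([ 399.72872366,   20.3202887 , 1350.7293978 ]), 'orientation': array([-2.19224885,  2.13261189, -0.10809319])}
{'t': 0.1, 'joint_positions': array([-1.05388851e+00,  3.59312280e-01,  1.11502419e-02, -3.08702600e-04,
       -1.22410850e+00, -2.88122292e-01]), 'qvel': array([ 0.00018813, -0.00123797, -0.00028036,  0.00078454,  0.00118737,
        0.00051352]), 'tau': array([-2.87544397e-03, -5.84161735e+01,  2.93750525e+01,  7.01558679e+00,
        1.01311225e-02, -6.97946643e-05]), 'eef_pos': array([ 152.96234985, -656.95166287,  203.31820281]), 'ee_rot': array([ 3.58392654e-01, -3.12076967e+00, -2.30899052e-03]), 'force': array([ 0.45671106,  0.34043339, -0.91099789]), 'ft_torque': array([ 0.032186  , -0.02201822,  0.03659194]), 'grip_force': 0.0, 'grip_width': 87.60428791929117}
```

View pics/side0.png

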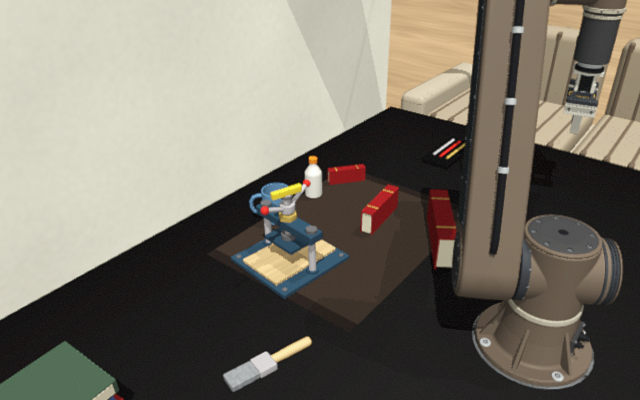

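View pics/top0.png

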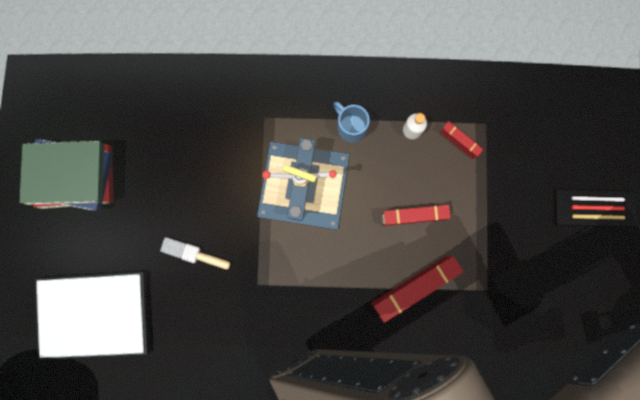

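The side view shows the press (blue, about (290,255)), three red books and the bystanders. In the top view the middle-sized book is at (417,215), the press at about (302,185) with its crosshead running up the picture, the balls at (266,174) and (333,174), and the handle at about (299,173).

```bash
cat > h.py <<'E'
import numpy as np, cv2
from cell import r
from scipy.spatial.transform import Rotation as R
def ray(n,px):
    c=r.camera_info(n); K=np.array([[c['fx'],0,c['cx']],[0,c['fy'],c['cy']],[0,0,1]])
    u=cv2.undistortPoints(np.array(px,float).reshape(-1,1,2),K,np.array([c['k1'],0,0,0.]))[:,0]
    d=R.from_rotvec(c['orientation']).apply(np.c_[u,np.ones(len(u))])
    return c['position'],d
def onz(n,px,z):
    p,d=ray(n,px); return p+d*((z-p[2])/d[:,2])[:,None]
def tri(pt,ps):
    (p,d),(q,e)=ray('top',pt),ray('side',ps); d=d[0];e=e[0]
    s=np.linalg.lstsq(np.c_[d,-e],q-p,rcond=None)[0]
    return (p+d*s[0]+q+e*s[1])/2, np.linalg.norm(p+d*s[0]-q-e*s[1])
def mask(im,lo,hi):
    return cv2.inRange(cv2.cvtColor(im,cv2.COLOR_RGB2HSV),np.array(lo),np.array(hi))
def red(im): return mask(im,(0,150,60),(8,255,255))|mask(im,(172,150,60),(180,255,255))
def blobs(m,amin=12):
    n,l,s,c=cv2.connectedComponentsWithStats(m)
    return [(c[i].round(1),s[i,4],cv2.minAreaRect(np.argwhere(l==i)[:,::-1].astype(np.float32))) for i in range(1,n) if s[i,4]>=amin]
E
python3 - <<'E'
from h import *
for n in('top','side'):
    im=r.snapshot(n)
    for nm,m in(('red',red(im)),('yel',mask(im,(22,150,120),(34,255,255)))):
        for b in blobs(m): print(n,nm,b)
    cv2.imwrite(f'pics/z_{n}.png',cv2.resize(im[130:240,240:380] if n=='top' else im[150:300,200:420],None,fx=5 if n=='top' else 3.6,fy=5 if n=='top' else 3.6,interpolation=cv2.INTER_CUBIC)[:,:,::-1])
print(onz('top',[(271,143),(349,150),(337,227),(259,217)],12))
E
```

```text
top red (array([461. , 140.3]), np.int32(562), ((460.9892578125, 140.19497680664062), (44.676509857177734, 14.327491760253906), 39.17366027832031))
top red (array([107.5, 147.3]), np.int32(32), ((107.25000762939453, 147.25), (6.363960266113281, 5.656853675842285), 45.0))
top red (array([265.1, 174.2]), np.int32(38), ((265.0, 174.0), (6.0, 6.0), 90.0))
top red (array([332.3, 173.2]), np.int32(25), ((332.5, 173.00001525878906), (4.949747085571289, 4.949747085571289), 45.0))
top red (array([107.5, 191.1]), np.int32(88), ((108.51922607421875, 189.4038543701172), (5.88348388671875, 22.945589065551758), 11.309932708740234))
top red (array([443.3, 212.1]), np.int32(153), ((443.3799743652344, 212.15997314453125), (13.717872619628906, 11.17228889465332), 81.8698959350586))
top red (array([598.1, 207.4]), np.int32(274), ((597.5, 207.5), (5.0, 53.0), 90.0))
top red (array([416.9, 214.6]), np.int32(482), ((416.7809143066406, 214.44943237304688), (14.410982131958008, 33.894256591796875), 84.5596694946289))
top red (array([390.3, 217.4]), np.int32(141), ((389.8658142089844, 217.29266357421875), (1
[... 714 characters left out ...]
ide red (array([439.5, 219.7]), np.int32(1248), ((441.96002197265625, 227.22000122070312), (78.77169799804688, 27.294321060180664), 81.8698959350586))
side red (array([264.2, 210.2]), np.int32(61), ((264.0, 210.0), (8.0, 8.0), 90.0))
side red (array([117.9, 397.1]), np.int32(37), ((118.10294342041016, 397.6617736816406), (9.775419235229492, 4.458962917327881), 30.963754653930664))
side yel (array([286.3, 191.1]), np.int32(247), ((286.13763427734375, 190.95870971679688), (9.1951322555542, 32.47031021118164), 73.3007583618164))
[[703.58558047 185.97169804  12.        ]
 [689.55263362 -28.35557397  12.        ]
 [478.13091536  -0.87096653  12.        ]
 [499.2286643  210.19895376  12.        ]]
```

View pics/z_top.png

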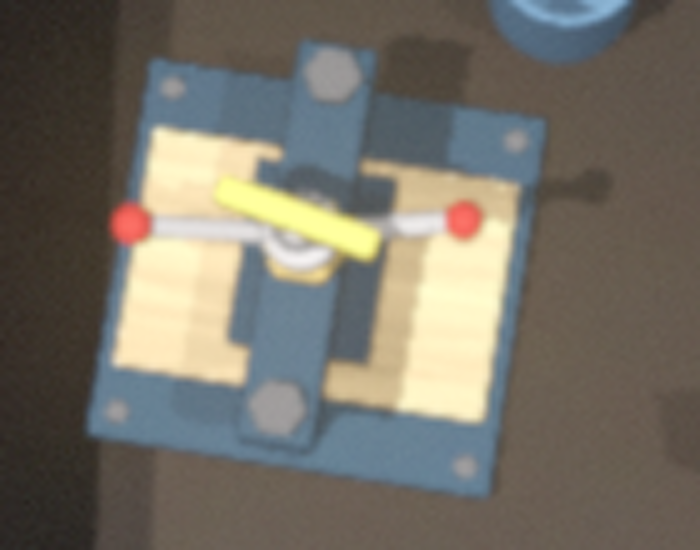

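View pics/z_side.png

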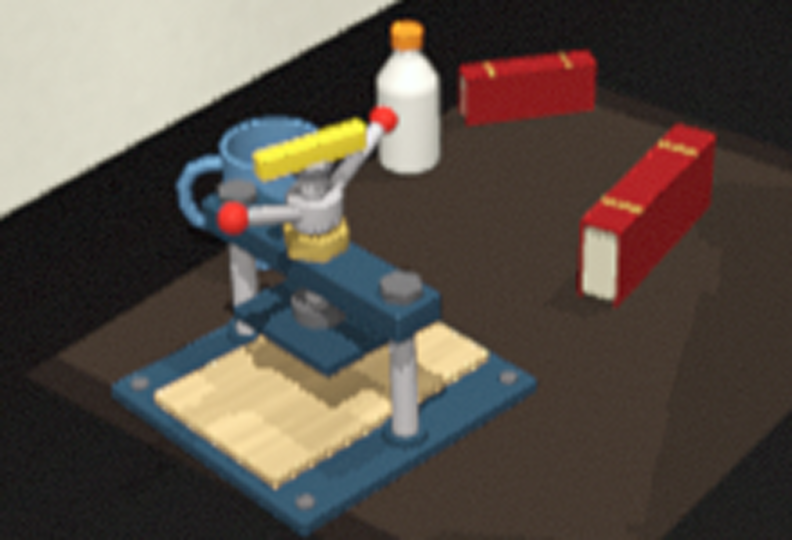

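The zooms put the base corners at about top px (270,142), (349,153), (338,229) and (258,217), and the post heads at (306.4,144.6) and (295.4,211.4). The left ball sits beyond the handle. The book stands clear of the press.

```bash
python3 - <<'E'
from h import *
np.set_printoptions(precision=1,suppress=True)
c=onz('top',[(270,142),(349.2,153.4),(338,229),(258,216.6)],12);print(c,c.mean(0))
p=onz('top',[(306.4,144.6),(295.4,211.4)],133);print('posts',p,p.mean(0),'yaw of press x',np.degrees(np.arctan2(*(p[0]-p[1])[1::-1]))+90)
p=onz('top',[(306.4,144.6),(295.4,211.4)],133)
print('x edge yaw',[np.degrees(np.arctan2(*(a)[1::-1])) for a in(c[0]-c[1],c[3]-c[2])])
b1=tri((265.1,174.2),(264.2,210.2));b2=tri((332.3,173.2),(305.7,182.1));print('balls',b1,b2,(b1[0]+b2[0])/2)
im=r.snapshot('top'); t=max(blobs(mask(im,(22,120,120),(34,255,255))),key=lambda b:b[1]); print(t)
print('handle',tri(t[0],(286.3,191.1)))
pts=cv2.boxPoints(t[2]); h=onz('top',pts,200);print(h)
m=red(im)|mask(im,(9,120,60),(30,255,255)); m[:200]=0;m[232:]=0;m[:,:375]=0;m[:,460:]=0
ys,xs=np.nonzero(m);rc=cv2.minAreaRect(np.c_[xs,ys].astype(np.float32));b=onz('top',cv2.boxPoints(rc),68);print('book',rc,b,b.mean(0))
for n,z in(((352,123),92),((416,122),125),((230,267),8),((162,242),8)):print(onz('top',[n],z))
E
```

```text
[[706.3 188.8  12. ]
 [680.1 -29.1  12. ]
 [472.8  -3.7  12. ]
 [500.2 213.   12. ]] [589.9  92.2  12. ]
posts [[674.2  82.4 133. ]
 [506.5 104.  133. ]] [590.4  93.2 133. ] yaw of press x 82.66317096093519
x edge yaw [np.float64(83.13942989372406), np.float64(82.79063847277219)]
balls (array([588.3, 175.3, 188.6]), np.float64(1.0958636322467146)) (array([595.9,  17.3, 188.8]), np.float64(3.5706332833856886)) [592.1  96.3 188.7]Traceback (most recent call last):
  File "<stdin>", line 8, in <module>
ValueError: max() iterable argument is empty
```

```bash
python3 - <<'E'
from h import *
np.set_printoptions(precision=1,suppress=True)
im=r.snapshot('top'); m=mask(im,(24,100,190),(40,255,255));m[:150]=0;m[200:]=0;m[:,270:][:,60:]=0;m[:,:270]=0
t=max(blobs(m),key=lambda b:b[1]); print(t)
print('handle',tri(t[0],(286.3,191.1)))
h=onz('top',cv2.boxPoints(t[2]),205);print(h,h.mean(0))
m=red(im)|mask(im,(9,120,60),(30,255,255)); m[:200]=0;m[232:]=0;m[:,:375]=0;m[:,460:]=0
ys,xs=np.nonzero(m);rc=cv2.minAreaRect(np.c_[xs,ys].astype(np.float32));b=onz('top',cv2.boxPoints(rc),68);print('book',rc,b,b.mean(0))
for n,z in(((352,123),92),((416,122),125),((230,267),8),((162,242),8)):print(onz('top',[n],z))
E
```

```text
(array([302.6, 173.7]), np.int32(87), ((299.60003662109375, 172.30001831054688), (32.64659118652344, 6.260990142822266), 26.56505012512207))
handle (array([593.4,  88.4, 196.3]), np.float64(8.142185973773689))
[[601.5 130.2 205. ]
 [614.9 124.1 205. ]
 [582.2  54.9 205. ]
 [568.9  61.  205. ]] [591.9  92.5 205. ]
book ((416.7289123535156, 214.13229370117188), (15.203496932983398, 65.0155258178711), 85.03025817871094) [[ 523.7 -119.5   68. ]
 [ 542.9 -288.1   68. ]
 [ 503.5 -291.7   68. ]
 [ 484.6 -123.5   68. ]] [ 513.7 -205.7   68. ]
[[743.8 -31.7  92. ]]
[[ 742.2 -192.2  125. ]]
[[362.6 283.7   8. ]]
[[423.7 473.7   8. ]]
```

```bash
python3 -m inch '[{"delta_rot":[0,0,-6.6],"linear":[10,14,0],"gripper":1},{"delta_rot":[0,0,-6.6],"linear":[20,28,0],"gripper":1},{"delta_rot":[0,0,-6.6],"linear":[31.7,44.9,0],"gripper":1},{"delta_rot":[0,0,-6.6],"linear":[31.7,44.9,0],"gripper":1},{"delta_rot":[0,0,-6.6],"linear":[31.7,44.9,0],"gripper":1},{"delta_rot":[0,0,-6.6],"linear":[31.7,44.9,0],"gripper":1},{"delta_rot":[0,0,-6.6],"linear":[31.7,44.9,0],"gripper":1},{"delta_rot":[0,0,-6.6],"linear":[31.7,44.9,0],"gripper":1},{"delta_rot":[0,0,-6.6],"linear":[31.7,44.9,0],"gripper":1},{"delta_rot":[0,0,-6.6],"linear":[31.7,44.9,0],"gripper":1},{"delta_rot":[0,0,-6.6],"linear":[31.7,44.9,0],"gripper":1},{"delta_rot":[0,0,-6.6],"linear":[31.7,44.9,-7],"gripper":1},{"delta_rot":[0,0,-6.6],"linear":[31.7,44.9,-12],"gripper":1},{"delta_rot":[0,0,-6.6],"linear":[31.7,44.9,-14.8],"gripper":1},{"delta_rot":[0,0,-6.6],"linear":[31.7,44.9,-14.8],"gripper":1}]' 20; python3 -c "
from cell import r
s=r.state();print(s['joint_positions'])"
```

```text
t: 2.17
eef_pos: [467.6, -209.4, 54.4]
ee_rot: [0.175, -3.132, -0.001]
force: [-0.1, 0.5, 0.2]
grip_width: 0.5
grip_force: 0.0
[-3.73901964e-02  2.49296693e-01 -5.33523792e-01 -1.85506602e-04
 -7.92772931e-01 -1.42179017e+00]
```

```bash
python3 -m inch '[{"linear":[1.4,0.1,0],"delta_rot":[0,0,-6.6],"gripper":1}]' 20 >/dev/null; echo skip
```

```text
skip
```

```bash
python3 -m inch '[{"linear":[0.4,0,0],"delta_rot":[0,0,6.6],"gripper":1},{"linear":[0.9,0.1,0],"delta_rot":[0,0,6.6],"gripper":1},{"linear":[1.4,0.15,0],"delta_rot":[0,0,6.6],"gripper":1},{"linear":[1.9,0.2,0],"delta_rot":[0,0,6.6],"gripper":1},{"linear":[2.4,0.3,0],"delta_rot":[0,0,6.6],"gripper":1},{"linear":[3.0,0.35,0],"delta_rot":[0,0,6.6],"gripper":1},{"linear":[3.6,0.4,0],"delta_rot":[0,0,6.6],"gripper":1},{"linear":[4.2,0.5,0],"delta_rot":[0,0,6.6],"gripper":1},{"linear":[4.8,0.55,0],"delta_rot":[0,0,6.6],"gripper":1},{"linear":[4.8,0.55,0],"delta_rot":[0,0,6.6],"gripper":1},{"linear":[4.8,0.55,0],"delta_rot":[0,0,6.6],"gripper":1}]' 20; python3 - <<'E'
from h import *
im=r.snapshot('side'); cv2.imwrite('pics/s2.png',cv2.resize(im[100:330,200:520],None,fx=2,fy=2)[:,:,::-1])
E
```

```text
t: 3.68
eef_pos: [531.9, -201.8, 56.1]
ee_rot: [0.178, -3.136, -0.0]
force: [-0.6, -0.0, 0.2]
grip_width: 0.1
grip_force: 0.0
```

View pics/s2.png

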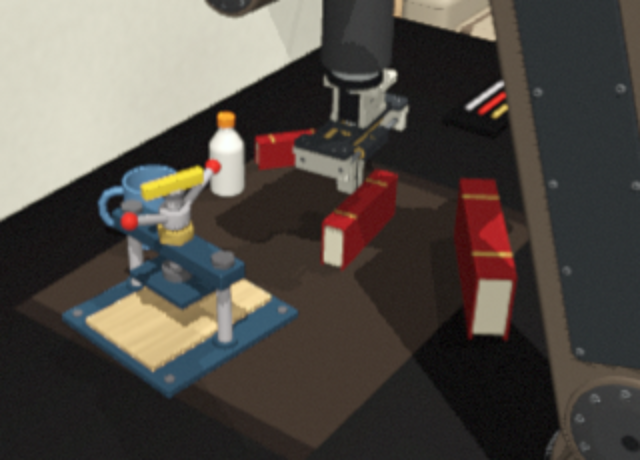

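The book at about (360,220) in this crop still stands upright, so it slid instead of tipping. I measure where it went.

```bash
cat >> h.py <<'E'
def bookside():
    "end face (cream) and red blob of the middle book in the side view"
    im=r.snapshot('side'); m=red(im); m[:160]=0; m[300:]=0; m[:,:320]=0; m[:,425:]=0
    return im,m
E
python3 - <<'E'
from h import *
np.set_printoptions(precision=1,suppress=True)
im,m=bookside(); print([b for b in blobs(m)])
# spine-top corners in side view (crop px /2 + (200,100))
pts=np.array([(324,224),(343,230),(397,180),(378,172)])/2+[200,100]
p=onz('side',pts,68); print(p,p.mean(0))
pts=np.array([(323,260),(342,266)])/2+[200,100]; print(onz('side',pts,0))
t=r.snapshot('top'); print([b[:2] for b in blobs(red(t),40)])
E
```

```text
[(array([338.3, 174.1]), np.int32(342), ((341.743896484375, 174.19512939453125), (17.779476165771484, 28.38090705871582), 83.6598129272461)), (array([382. , 206.4]), np.int32(874), ((380.75006103515625, 207.25001525878906), (24.041629791259766, 53.03300476074219), 45.0))]
[[ 513.8 -111.7   68. ]
 [ 485.3 -114.7   68. ]
 [ 497.6 -272.6   68. ]
 [ 531.8 -276.    68. ]] [ 507.1 -193.7   68. ]
[[ 521.4 -123.8    0. ]
 [ 492.3 -127.5    0. ]]
[(array([460.7, 140. ]), np.int32(505)), (array([107. , 192.3]), np.int32(60)), (array([598.3, 207.4]), np.int32(277)), (array([426.7, 276.8]), np.int32(753))]
```

```bash
python3 - <<'E'
from h import *
np.set_printoptions(precision=1,suppress=True)
s=r.state();print(s['eef_pos'],s['force'],s['t'])
c=r.camera_info('side');Rm=R.from_rotvec(c['orientation'])
K=np.array([[c['fx'],0,c['cx']],[0,c['fy'],c['cy']],[0,0,1]])
P=np.array([s['eef_pos'],[513,-205,68],[562,-200,34]])
q=Rm.inv().apply(P-c['position']);print(cv2.projectPoints(q,np.zeros(3),np.zeros(3),K,np.array([c['k1'],0,0,0.]))[0][:,0])
for n in('side','top'):
    im=r.snapshot(n); cv2.imwrite(f'pics/s3{n}.png',cv2.resize(im[140:260,320:440] if n=='side' else im[120:300,300:500],None,fx=4,fy=4,interpolation=cv2.INTER_CUBIC)[:,:,::-1])
a=cv2.imread('pics/s3side.png');b=cv2.imread('pics/s3top.png');b=cv2.resize(b,(533,480));cv2.imwrite('pics/s3.png',cv2.resize(np.hstack([a,b]),(800,380)))
E
```

```text
[ 531.8 -201.9   56.2] [ 0.8 -0.4 -0.2] 3.825
[[374.8 199.9]
 [381.2 197.9]
 [365.3 203.5]]
```

View pics/s3.png

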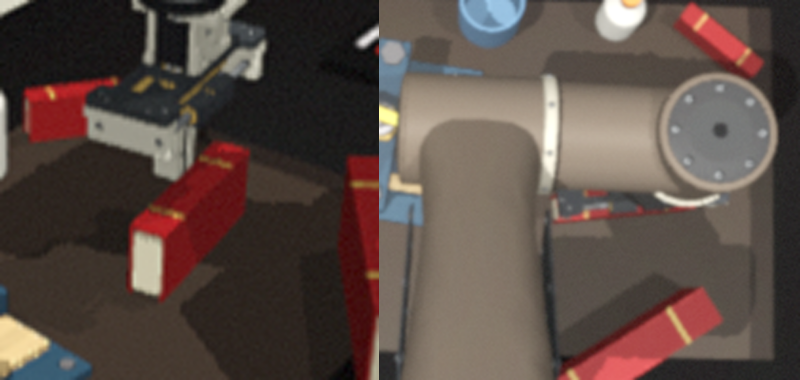

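```bash
python3 - <<'E'
from h import *
np.set_printoptions(precision=1,suppress=True)
b=cv2.boxPoints(((416.73,214.13),(15.2,65.0),85.03));print(b)
s=np.array([(131,215),(165,237),(250,150),(218,143)])/3.1667+[320,140]
for t in b: print(t,[ (tri(t,q)[0],round(tri(t,q)[1],1)) for q in s])
E
python3 -m inch '[{"linear":[0,0,1.5],"gripper":1},{"linear":[0,0,3],"gripper":1},{"linear":[0,0,6],"gripper":1},{"linear":[-5,0,6],"gripper":1},{"linear":[-9,0,6],"gripper":1}]'
```

```text
[[383.7 209.4]
 [448.4 203.7]
 [449.8 218.9]
 [385.  224.5]]
[383.7 209.4] [(array([ 522.4, -119.3,   74. ]), np.float64(1.7)), (array([ 511.5, -129.5,   52.3]), np.float64(31.9)), (array([ 473.2, -132.2,  154.4]), np.float64(95.0)), (array([ 485. , -126.5,  157.2]), np.float64(68.8))]
[448.4 203.7] [(array([ 586.4, -288.9,  -32.6]), np.float64(79.6)), (array([ 577. , -306.9,  -64.7]), np.float64(46.6)), (array([ 530.4, -299.6,   54.1]), np.float64(32.5)), (array([ 542.6, -290.6,   60.7]), np.float64(2.7))]
[449.8 218.9] [(array([ 556.1, -275.6,  -11.7]), np.float64(115.8)), (array([ 546.9, -294.3,  -44.8]), np.float64(84.3)), (array([ 505.2, -291.3,   65.6]), np.float64(3.5)), (array([ 516.8, -281.3,   73.7]), np.float64(32.6))]
[385.  224.5] [(array([ 497. , -112.3,   86.5]), np.float64(32.8)), (array([ 486.4, -123. ,   63.7]), np.float64(3.7)), (array([ 451.7, -128. ,  160.3]), np.float64(61.2)), (array([ 462.9, -121.7,  164.4]), np.float64(35.4))]invalid input
```

```bash
python3 -m inch '[{"linear":[-0.5,0,0],"delta_rot":[0,0,0],"gripper":1},{"linear":[-1.0,0,0],"delta_rot":[0,0,0],"gripper":1},{"linear":[-1.5,0,0],"delta_rot":[0,0,0],"gripper":1},{"linear":[-2,0,0],"delta_rot":[0,0,0],"gripper":1},{"linear":[-2,0,0],"delta_rot":[0,0,0],"gripper":1}]'; python3 - <<'E'
from h import *
im,m=bookside(); print([b for b in blobs(m)])
cv2.imwrite('pics/s4.png',cv2.resize(im[140:260,320:440],None,fx=4,fy=4,interpolation=cv2.INTER_CUBIC)[:,:,::-1])
E
```

```text
t: 4.55
eef_pos: [511.7, -201.9, 56.3]
ee_rot: [-0.178, 3.136, 0.0]
force: [0.1, -0.1, 0.2]
grip_width: 0.5
grip_force: 0.0
[(array([360.7, 165.8]), np.int32(35), ((360.5, 165.5), (5.0, 7.0), 90.0)), (array([341.1, 174. ]), np.int32(450), ((342.1724853515625, 174.04367065429688), (17.84210205078125, 29.274259567260742), 82.40535736083984)), (array([381.6, 207.9]), np.int32(810), ((379.0000305175781, 208.99998474121094), (24.041629791259766, 57.982757568359375), 45.0))]
```

View pics/s4.png

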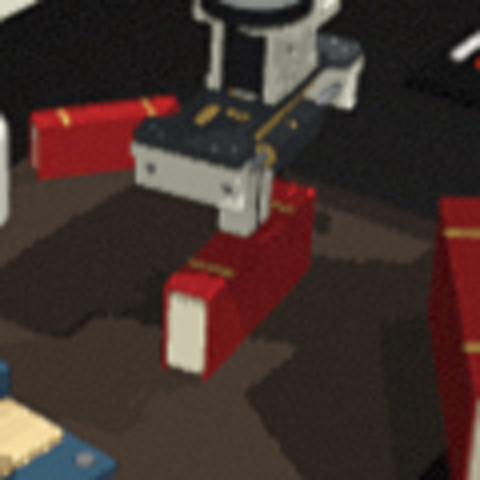

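```bash
python3 - <<'E'
from h import *
np.set_printoptions(precision=1,suppress=True)
def proj(n,P):
    c=r.camera_info(n);K=np.array([[c['fx'],0,c['cx']],[0,c['fy'],c['cy']],[0,0,1]])
    q=R.from_rotvec(c['orientation']).inv().apply(np.atleast_2d(P)-c['position']);return cv2.projectPoints(q,np.zeros(3),np.zeros(3),K,np.array([c['k1'],0,0,0.]))[0][:,0]
for z in(56,60,65,70,75):print(z,proj('side',[511.7,-201.9,z]))
u=np.array([np.cos(np.radians(103)),np.sin(np.radians(103)),0])
for z in(203,215):print(z,proj('side',np.array([[153,-657,z]])+np.outer([54,-54,44],u)))
im=cv2.imread('pics/side0.png');cv2.imwrite('pics/tip.png',cv2.resize(im[50:170,530:640],None,fx=4,fy=4,interpolation=cv2.INTER_CUBIC))
E
```

```text
56 [[380.8 202.2]]
60 [[380.8 201. ]]
65 [[380.9 199.4]]
70 [[381.  197.9]]
75 [[381.1 196.4]]
203 [[571.7 139.9]
 [573.6 126.2]
 [571.9 138.6]]
215 [[572.7 136. ]
 [574.6 122.4]
 [572.9 134.6]]
```

View pics/tip.png

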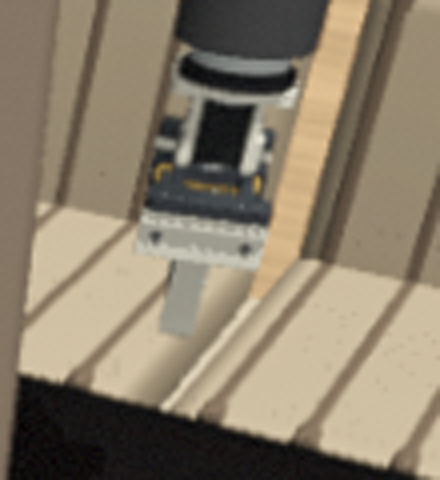

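The fingertip really sits about 12 mm higher than the reported z, since it skimmed over the spine. I will go back and push again, lower down.

```bash
python3 -m inch '[{"linear":[-4.4,0,0.5],"delta_rot":[0,0,0],"gripper":1},{"linear":[-4.4,0,0.3],"delta_rot":[0,0,0],"gripper":1},{"linear":[-4.4,0,-1.6],"delta_rot":[0,0,0],"gripper":1},{"linear":[-4.4,0,-1.6],"delta_rot":[0,0,0],"gripper":1},{"linear":[-3,0,-1.6],"delta_rot":[0,0,0],"gripper":1},{"linear":[-2.5,0.1,-1.6],"delta_rot":[0,0,0],"gripper":1},{"linear":[-2,0.15,-1.6],"delta_rot":[0,0,0],"gripper":1},{"linear":[-1.5,0.2,-1.6],"delta_rot":[0,0,0],"gripper":1},{"linear":[-1,0.25,-1.6],"delta_rot":[0,0,0],"gripper":1},{"linear":[-0.5,0.3,-1.6],"delta_rot":[0,0,0],"gripper":1},{"linear":[0,0.35,-1.6],"delta_rot":[0,0,0],"gripper":1},{"linear":[0.5,0.4,-1.6],"delta_rot":[0,0,0],"gripper":1},{"linear":[1,0.45,-1.6],"delta_rot":[0,0,0],"gripper":1},{"linear":[1.5,0.5,-1.6],"delta_rot":[0,0,0],"gripper":1},{"linear":[2,0.5,-1.6],"delta_rot":[0,0,0],"gripper":1},{"linear":[2.4,0.5,-1.6],"delta_rot":[0,0,0],"gripper":1},{"linear":[2.4,0.5,-1.6],"delta_rot":[0,0,0],"gripper":1}]'; python3 - <<'E'
from h import *
im,m=bookside(); print([b for b in blobs(m)])
cv2.imwrite('pics/s5.png',cv2.resize(im[140:260,320:440],None,fx=4,fy=4,interpolation=cv2.INTER_CUBIC)[:,:,::-1])
E
```

```text
t: 6.72
eef_pos: [536.3, -196.9, 40.1]
ee_rot: [-0.178, 3.136, -0.0]
force: [-0.7, -0.6, 0.4]
grip_width: 0.5
grip_force: 0.0
[(array([340.5, 172.9]), np.int32(383), ((344.7134094238281, 173.9207305908203), (17.669044494628906, 34.5650749206543), 83.6598129272461)), (array([359.6, 207.8]), np.int32(606), ((360.4585876464844, 207.2034454345703), (20.013961791992188, 55.72351837158203), 48.36646270751953)), (array([372.7, 217.1]), np.int32(55), ((372.50006103515625, 217.50003051757812), (1.4142134189605713, 39.59798049926758), 45.0))]
```

```bash
python3 -m inch '[{"linear":[0,0,6],"delta_rot":[0,0,0],"gripper":0},{"linear":[0,-3,12],"delta_rot":[0,0,10],"gripper":-1},{"linear":[0,-9,16],"delta_rot":[0,0,20],"gripper":-1},{"linear":[0,-15,16],"delta_rot":[0,0,30],"gripper":-1},{"linear":[0,-20,16],"delta_rot":[0,0,40],"gripper":-1},{"linear":[0,-25,16],"delta_rot":[0,0,50],"gripper":-1},{"linear":[0,-28,16],"delta_rot":[0,0,60],"gripper":-1},{"linear":[0,-28,16],"delta_rot":[0,0,70],"gripper":-1},{"linear":[0,-28,16],"delta_rot":[0,0,80],"gripper":-1},{"linear":[0,-28,16],"delta_rot":[0,0,90],"gripper":-1}]'; python3 - <<'E'
from h import *
np.set_printoptions(precision=1,suppress=True)
print(r.state()['joint_positions'])
ims=[]
for n in('top','side'):
    im=r.snapshot(n); m=red(im)|(mask(im,(9,120,60),(30,255,255)) if n=='top' else 0)
    print(n,[b for b in blobs(m,60)])
    ims.append(cv2.resize(im[120:280,330:530] if n=='top' else im[140:260,310:460],(400,320),interpolation=cv2.INTER_CUBIC))
cv2.imwrite('pics/s6.png',np.hstack(ims)[:,:,::-1])
E
```

```text
t: 8.02
eef_pos: [535.7, -477.0, 199.8]
ee_rot: [2.349, -2.086, -0.001]
force: [-0.1, -0.1, -0.0]
grip_width: 87.2
grip_force: 0.0
[-0.5  0.4  0.1 -0.  -1.3  0.6]
top [(array([420.2, 117.2]), np.int32(81), ((419.75006103515625, 117.25001525878906), (8.485280990600586, 10.60660171508789), 45.0)), (array([461.1, 140. ]), np.int32(619), ((460.90277099609375, 139.82601928710938), (45.30227279663086, 14.360525131225586), 38.990989685058594)), (array([107.6, 191.5]), np.int32(96), ((108.20270538330078, 189.28378295898438), (6.082762718200684, 23.18025779724121), 9.462322235107422)), (array([412. , 196.3]), np.int32(1672), ((411.9274597167969, 196.3600616455078), (26.26622772216797, 64.68985748291016), 84.4006576538086)), (array([408.7, 291.9]), np.int32(1678), ((414.28900146484375, 289.50848388671875), (24.179908752441406, 88.4921646118164), 57.30801773071289))]
side [(array([346.6, 173.8]), np.int32(639), ((346.5890197753906, 173.6051025390625), (17.76673698425293, 38.322662353515625), 83.41805267333984)), (array([362.1, 205. ]), np.int32(784), ((360.0, 206.99998474121094), (19.798988342285156, 55.154327392578125), 45.0)), (array([436.4, 220.8]), np.int32(946), ((437.7308044433594, 227.8461456298828), (79.01011657714844, 19.101348876953125), 82.87498474121094)), (array([264.3, 210.2]), np.int32(60), ((264.0, 210.0), (8.0, 8.0), 90.0))]
```

View pics/s6.png

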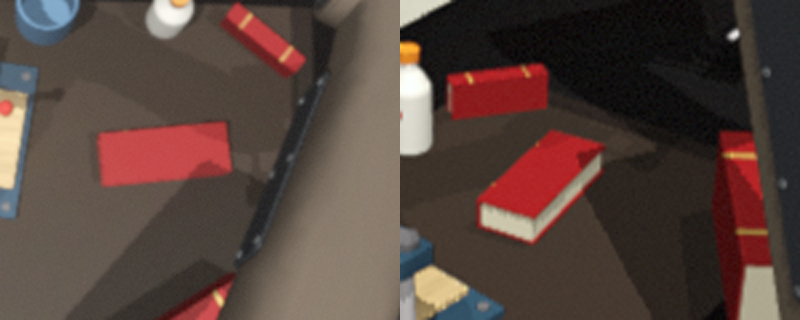

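The book now lies flat, at about top px (412,196), clear of everything.

```bash
cat >> h.py <<'E'
def topbook(z,y0=160,y1=240,x0=340,x1=470):
    im=r.snapshot('top'); m=red(im); m[:y0]=0;m[y1:]=0;m[:,:x0]=0;m[:,x1:]=0
    ys,xs=np.nonzero(m); c=onz('top',cv2.boxPoints(cv2.minAreaRect(np.c_[xs,ys].astype(np.float32))),z)
    a,b=c[1]-c[0],c[2]-c[1]; L=a if np.linalg.norm(a)>np.linalg.norm(b) else b
    return c.mean(0),np.degrees(np.arctan2(L[1],L[0]))%180,np.linalg.norm(a),np.linalg.norm(b),len(xs)
E
python3 - <<'E'
from h import *
print(topbook(34)); s=r.state();print(R.from_rotvec(s['ee_rot']).as_matrix().round(3))
E
```

```text
(array([ 564.24709061, -198.42339937,   34.        ]), np.float64(97.3527455900963), np.float64(174.11913305390144), np.float64(70.8786550957375), 1676)
[[ 0.11  -0.994 -0.   ]
 [-0.994 -0.11   0.   ]
 [-0.     0.    -1.   ]]
```

```bash
python3 - <<'E'
from h import *
a=np.array([np.cos(np.radians(7.3)),np.sin(np.radians(7.3)),0])
for t in(10,20,30,40):print(t,np.degrees((R.from_rotvec(a*np.radians(t))*R.from_euler('z',1,degrees=True)).as_rotvec()).round(1))
E
python3 -m inch '[{"linear":[1,4,-1],"delta_rot":[9.9,1.3,1],"gripper":-1},{"linear":[2,9,-3],"delta_rot":[19.8,2.5,1],"gripper":-1},{"linear":[3.5,14,-6],"delta_rot":[29.8,3.8,1],"gripper":-1},{"linear":[3.5,19,-9],"delta_rot":[39.7,5.1,1],"gripper":-1},{"linear":[3.5,22.5,-12],"delta_rot":[39.7,5.1,1],"gripper":-1},{"linear":[3.5,22.5,-12],"delta_rot":[39.7,5.1,1],"gripper":-1},{"linear":[3.5,22.5,-12],"delta_rot":[39.7,5.1,1],"gripper":-1},{"linear":[3.5,22.5,-12],"delta_rot":[39.7,5.1,1],"gripper":-1}]'
python3 -c "
from h import *
s=r.state();print(s['joint_positions'].round(2));print(R.from_rotvec(s['ee_rot']).as_matrix().round(3));print(topbook(34))"
```

```text
10 [9.9 1.2 1. ]
20 [19.9  2.4  1. ]
30 [29.8  3.6  1. ]
40 [39.7  4.7  1. ]
t: 9.18
eef_pos: [571.6, -252.8, 81.4]
ee_rot: [-1.95, 1.71, 0.711]
force: [0.5, -0.0, 1.0]
grip_width: 88.0
grip_force: 0.0
[-0.49  0.69  0.3  -0.55 -1.62  0.72]
[[ 0.099 -0.991 -0.086]
 [-0.76  -0.131  0.636]
 [-0.642  0.002 -0.767]]
(array([ 563.98178528, -197.49758014,   34.        ]), np.float64(97.21324569340652), np.float64(172.30168451369886), np.float64(70.27067187064371), 1576)
```

```bash
python3 -m inch '[{"linear":[0,0,-3],"delta_rot":[0,0,0],"gripper":-1},{"linear":[0,0,-5],"delta_rot":[0,0,0],"gripper":-1},{"linear":[0,0,-6.5],"delta_rot":[0,0,0],"gripper":-1},{"linear":[0,0,-7.4],"delta_rot":[0,0,0],"gripper":-1},{"linear":[0,0,-7.4],"delta_rot":[0,0,0],"gripper":-1}]' 40
python3 -m inch '[{"linear":[0,0,0],"delta_rot":[0,0,0],"gripper":1},{"linear":[0,0,0],"delta_rot":[0,0,0],"gripper":1},{"linear":[0,0,0],"delta_rot":[0,0,0],"gripper":1},{"linear":[0,0,0],"delta_rot":[0,0,0],"gripper":1}]' 45
```

```text
t: 9.85
eef_pos: [570.9, -251.8, 5.6]
ee_rot: [-1.95, 1.709, 0.715]
force: [-0.3, -0.2, -0.1]
grip_width: 87.7
grip_force: 0.0
t: 10.35
eef_pos: [571.5, -252.1, 6.8]
ee_rot: [-1.951, 1.708, 0.712]
force: [0.9, 0.2, 3.7]
grip_width: 67.0
grip_force: 45.0
```

```bash
python3 -m inch '[{"linear":[0,0,2],"delta_rot":[0,0,0],"gripper":1},{"linear":[0,2,4.5],"delta_rot":[0,0,-3],"gripper":1},{"linear":[0,5,4.5],"delta_rot":[0,0,-7],"gripper":1},{"linear":[0,8,4.5],"delta_rot":[0,0,-11],"gripper":1},{"linear":[-0.4,11,4.5],"delta_rot":[0,0,-14.4],"gripper":1},{"linear":[-0.4,14,4.5],"delta_rot":[0,0,-14.4],"gripper":1},{"linear":[-0.4,16.2,4.5],"delta_rot":[0,0,-14.4],"gripper":1},{"linear":[-0.4,16.2,4.5],"delta_rot":[0,0,-14.4],"gripper":1},{"linear":[-0.4,16.2,3],"delta_rot":[0,0,-14.4],"gripper":1},{"linear":[-0.4,16.2,3],"delta_rot":[0,0,-14.4],"gripper":1}]' 45
python3 -c "
from h import *
print(topbook(34+30,150,220,300,430)); im=r.snapshot('side');m=red(im);print([b for b in blobs(m,60)])
cv2.imwrite('pics/s7.png',np.hstack([cv2.resize(i,(400,320),interpolation=cv2.INTER_CUBIC) for i in(im[150:310,220:420],r.snapshot('top')[110:270,250:450])])[:,:,::-1])"
```

```text
t: 11.6
eef_pos: [566.1, -90.1, 34.2]
ee_rot: [-1.692, 1.911, 0.624]
force: [-0.4, 0.3, -3.3]
grip_width: 67.4
grip_force: 45.0
(array([574.40662197, -39.38594436,  64.        ]), np.float64(80.90353042290323), np.float64(76.60719652521705), np.float64(166.06914277063092), 1586)
[(array([434. , 225.9]), np.int32(642), ((435.6500549316406, 228.0500030517578), (78.9131088256836, 14.566399574279785), 81.8698959350586)), (array([331.5, 216.8]), np.int32(697), ((331.287841796875, 216.90060424804688), (18.19413948059082, 47.33744812011719), 60.64224624633789)), (array([264.2, 210.2]), np.int32(61), ((264.0, 210.0), (8.0, 8.0), 90.0)), (array([338.2, 233.4]), np.int32(83), ((336.7030334472656, 234.3426513671875), (1.8798961639404297, 47.5072135925293), 59.34933090209961))]
```

View pics/s7.png

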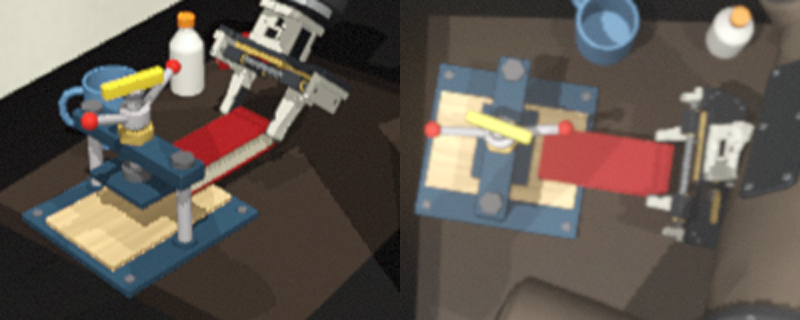

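The book is held level, in line with the press, its leading end just short of the platen. I lower it and slide it in.

```bash
python3 -m inch '[{"linear":[0.1,0,-0.6],"delta_rot":[0,0,0],"gripper":1},{"linear":[0.2,1,-0.6],"delta_rot":[0,0,0],"gripper":1},{"linear":[0.4,2.5,-0.6],"delta_rot":[0,0,0],"gripper":1},{"linear":[0.6,4,-0.6],"delta_rot":[0,0,0],"gripper":1},{"linear":[0.6,4,-0.6],"delta_rot":[0,0,0],"gripper":1}]' 45
```

```text
t: 12.38
eef_pos: [573.1, -47.9, 30.6]
ee_rot: [-1.695, 1.907, 0.621]
force: [-0.9, -0.0, -3.2]
grip_width: 67.5
grip_force: 45.0
```

```bash
python3 -m inch '[{"linear":[0,0,-0.25],"delta_rot":[0,0,0],"gripper":1},{"linear":[0.2,1.5,-0.25],"delta_rot":[0,0,0],"gripper":1},{"linear":[0.4,3,-0.25],"delta_rot":[0,0,0],"gripper":1},{"linear":[0.5,4.5,-0.25],"delta_rot":[0,0,0],"gripper":1},{"linear":[0.7,6,-0.25],"delta_rot":[0,0,0],"gripper":1},{"linear":[0.9,7.5,-0.25],"delta_rot":[0,0,0],"gripper":1},{"linear":[1.1,8.7,-0.25],"delta_rot":[0,0,0],"gripper":1},{"linear":[1.1,8.7,-0.25],"delta_rot":[0,0,0],"gripper":1}]' 45
```

```text
t: 13.38
eef_pos: [584.0, 38.4, 27.8]
ee_rot: [-1.695, 1.908, 0.621]
force: [-0.9, 1.9, -2.5]
grip_width: 67.8
grip_force: 45.0
```

```bash
python3 -m inch '[{"linear":[0,0.05,-0.1],"delta_rot":[0,0,0],"gripper":1},{"linear":[0,0.05,-0.2],"delta_rot":[0,0,0],"gripper":0.5},{"linear":[0,0.05,-0.1],"delta_rot":[0,0,0],"gripper":-1},{"linear":[0,0.05,0],"delta_rot":[0,0,0],"gripper":-1},{"linear":[-0.2,-1.5,1],"delta_rot":[0,0,0],"gripper":-1},{"linear":[-0.6,-5,4],"delta_rot":[0,0,0],"gripper":-1},{"linear":[-1.3,-10,10],"delta_rot":[0,0,0],"gripper":-1},{"linear":[-2,-16,18],"delta_rot":[0,0,0],"gripper":-1},{"linear":[-2,-16,18],"delta_rot":[0,0,0],"gripper":-1}]' 45
python3 -c "
from h import *
np.set_printoptions(precision=1,suppress=True)
im=r.snapshot('top'); m=red(im); m[:140]=0;m[220:]=0;m[:,:262]=0;m[:,352:]=0
for b in blobs(m,10):print(b,onz('top',cv2.boxPoints(b[2]),54))
im=r.snapshot('side'); print([b for b in blobs(red(im),20)])"
```

```text
t: 14.5
eef_pos: [563.5, -125.7, 210.3]
ee_rot: [-1.693, 1.91, 0.617]
force: [1.0, 0.0, 0.3]
grip_width: 87.7
grip_force: 0.0
(array([278.2, 169.3]), np.int32(23), ((278.5, 169.5), (7.0, 3.0), 0.0)) [[618.9 167.1  54. ]
 [626.9 167.4  54. ]
 [627.4 148.9  54. ]
 [619.4 148.5  54. ]]
(array([265.2, 174. ]), np.int32(39), ((265.0, 174.0), (6.0, 6.0), 90.0)) [[618.  201.5  54. ]
 [618.4 185.6  54. ]
 [602.4 184.9  54. ]
 [602.  200.8  54. ]]
(array([326.9, 186.6]), np.int32(360), ((326.2702941894531, 184.3783721923828), (16.111101150512695, 28.934223175048828), 9.462322235107422)) [[551.9  56.9  54. ]
 [628.   46.6  54. ]
 [622.    4.6  54. ]
 [546.1  15.1  54. ]]
(array([278.8, 184.9]), np.int32(126), ((279.0, 185.0), (12.0, 12.0), 90.0)) [[597.4 171.5  54. ]
 [598.3 139.8  54. ]
 [566.4 138.6  54. ]
 [565.6 170.2  54. ]]
[(array([346.4, 173.9]), np.int32(632), ((346.6768493652344, 173.576416015625), (17.84210205078125, 38.063148498535156), 82.40535736083984)), (array([305.7, 182.1]), np.int32(34), ((305.5, 182.5), (5.0, 7.0), 90.0)), (array([437.7, 219.8]), np.int32(1078), ((439.14617919921875, 227.6692352294922), (79.01011657714844, 21.954147338867188), 82.87498474121094)), (array([264.3, 210.2]), np.int32(60), ((264.0, 210.0), (8.0, 8.0), 90.0)), (array([271.2, 252.2]), np.int32(342), ((271.3000183105469, 252.4000244140625), (29.516096115112305, 16.546903610229492), 26.56505012512207)), (array([117.9, 397.1]), np.int32(37), ((118.10294342041016, 397.6617736816406), (9.775419235229492, 4.458962917327881), 30.963754653930664))]
```

```bash
cat > pb.py <<'E'
from h import *
np.set_printoptions(precision=1,suppress=True)
im=r.snapshot('top'); m=red(im)
C=np.array([590.5,93]);d=np.array([np.cos(np.radians(82.9)),np.sin(np.radians(82.9))]);n=np.array([-d[1],d[0]])
def pr(px):
    w=onz('top',px,54)[:,:2]-C; return np.c_[w@d,w@n]
rows=range(180,196)
print('front',pr([(np.nonzero(m[y,300:360])[0].max()+300.5,y) for y in rows if m[y,300:360].any()])[:,0])
print('back',pr([(np.nonzero(m[y,262:300])[0].min()+261.5,y) for y in range(172,190) if m[y,273:300].any() ])[:,0])
cols=[*range(274,284),*range(318,334)]
print('low y',pr([(x,np.nonzero(m[178:215,x])[0].max()+178.5) for x in cols if m[178:215,x].any()]))
print('high y',pr([(x,np.nonzero(m[150:215,x])[0].min()+149.5) for x in cols if m[150:215,x].any()]))
E
python3 pb.py
```

```text
front [-84.4 -84.8 -82.6 -83.  -83.4 -83.8 -84.2 -84.6 -82.4 -82.8 -83.2 -83.6
 -81.4 -84.3 -82.1 -82.5]
back [77.4 79.6 76.6 78.7 78.3 77.9 77.4 77.  76.6 78.8 78.3]
low y [[ 71.2  32.6]
 [ 68.6  32.2]
 [ 65.9  31.8]
 [ 63.3  31.4]
 [ 60.3  33.6]
 [ 57.7  33.2]
 [ 55.5  30.2]
 [ 52.5  32.4]
 [ 49.9  32. ]
 [ 47.3  31.6]
 [-46.   33.5]
 [-48.6  33.1]
 [-51.6  35.3]
 [-53.8  32.3]
 [-56.7  34.5]
 [-59.3  34.1]
 [-61.9  33.7]
 [-64.5  33.3]
 [-67.1  32.9]
 [-69.7  32.5]
 [-72.3  32.1]
 [-75.3  34.4]
 [-77.9  34. ]
 [-80.4  33.6]
 [-82.6  30.6]
 [-83.2  17.1]]
high y [[ 76.3   1.1]
 [ 78.5 -28.3]
 [ 75.9 -28.7]
 [ 73.3 -29.1]
 [ 70.7 -29.5]
 [ 68.1 -29.9]
 [ 65.4 -30.3]
 [ 62.4 -28. ]
 [ 58.9 -23.1]
 [ 52.4   0.2]
 [-41.1   2.1]
 [-42.5  -6.1]
 [-43.5 -17. ]
 [-46.1 -17.4]
 [-48.7 -17.8]
 [-51.3 -18.2]
 [-53.9 -18.6]
 [-56.5 -19. ]
 [-58.7 -22. ]
 [-61.7 -19.8]
 [-64.3 -20.2]
 [-66.5 -23.2]
 [-66.7 -39.4]
 [-68.9 -42.5]
 [-71.5 -42.9]
 [-74.1 -43.3]]
```

```bash
python3 -m inch '[{"linear":[0,3,4],"delta_rot":[-10,1.2,0],"gripper":-1},{"linear":[1,8,6],"delta_rot":[-19.8,2.5,0],"gripper":-0.3},{"linear":[1.5,8,6],"delta_rot":[-29.8,3.7,0],"gripper":-0.2},{"linear":[2,8,6],"delta_rot":[-39.7,4.9,0],"gripper":-0.2},{"linear":[2,8,6],"delta_rot":[-39.7,4.9,0],"gripper":-0.2}]' 45
python3 - <<'E'
from h import *
np.set_printoptions(precision=1,suppress=True)
s=r.state();print(s['joint_positions'],R.from_rotvec(s['ee_rot']).as_matrix())
im=r.snapshot('top')
h=cv2.cvtColor(im,cv2.COLOR_RGB2HSV)
print(h[176,306],h[173,299],h[169,288],h[185,330])
m=mask(im,(26,85,150),(38,255,255));m[:160]=0;m[190:]=0;m[:,:278]=0;m[:,322:]=0
b=max(blobs(m),key=lambda b:b[1]);print(b)
c=onz('top',cv2.boxPoints(b[2]),205);print(c,c.mean(0))
ys,xs=np.nonzero(m);w=onz('top',np.c_[xs,ys],205)[:,:2];u=np.linalg.svd(w-w.mean(0),full_matrices=False)[2][0];print(w.mean(0),np.degrees(np.arctan2(u[1],u[0]))%180)
m=mask(r.snapshot('side'),(22,150,120),(34,255,255)); b=max(blobs(m),key=lambda b:b[1]);print(b,onz('side',[b[0]],200))
E
```

```text
t: 15.28
eef_pos: [583.5, -39.6, 266.5]
ee_rot: [2.086, -2.34, -0.006]
force: [-0.7, -0.7, -1.4]
grip_width: 55.4
grip_force: 0.0
[ 0.3  0.2 -0.1 -0.  -1.3 -0.4] [[-0.1 -1.  -0. ]
 [-1.   0.1 -0. ]
 [ 0.   0.  -1. ]]
[ 30  78 255] [ 17  57 130] [ 22  29 202] [  1 146 224]
(array([308.6, 176.8]), np.int32(68), ((308.03448486328125, 176.41378784179688), (14.112845420837402, 6.31364107131958), 21.801410675048828))
[[581.4  90.5 205. ]
 [595.4  85.5 205. ]
 [583.8  54.6 205. ]
 [569.9  59.6 205. ]] [582.6  72.5 205. ]
[581.7  71.3] 75.73224269306928
(array([286.3, 191.1]), np.int32(254), ((286.13763427734375, 190.95870971679688), (9.1951322555542, 32.47031021118164), 73.3007583618164)) [[592.9  94.7 200. ]]
```

```bash
python3 - <<'E'
from h import *
np.set_printoptions(precision=1,suppress=True)
im=cv2.imread('pics/top0.png')[:,:,::-1].copy()
m=mask(im,(26,65,170),(40,255,255));m[:160]=0;m[190:]=0;m[:,:278]=0;m[:,322:]=0
m=cv2.morphologyEx(m,cv2.MORPH_CLOSE,np.ones((3,3)))
b=max(blobs(m),key=lambda b:b[1]);print(b)
ys,xs=np.nonzero(m);w=onz('top',np.c_[xs,ys],206)[:,:2];u=np.linalg.svd(w-w.mean(0),full_matrices=False)[2][0];print(w.mean(0),np.degrees(np.arctan2(u[1],u[0]))%180)
p=onz('top',[(284.2,168),(315.2,179.4)],206);print(p,p.mean(0),np.degrees(np.arctan2(*(p[0]-p[1])[1::-1])))
E
```

```text
(array([299.3, 172.9]), np.int32(238), ((298.8393859863281, 172.94161987304688), (34.516048431396484, 7.347476005554199), 19.98310661315918))
[590.1  93.2] 70.68621953425048
[[600.9 128.7 206. ]
 [575.9  55.6 206. ]] [588.4  92.1 206. ] 71.15063672734675
```

```bash
python3 -m inch '[{"linear":[0,2,0],"delta_rot":[0,0,10.5],"gripper":0},{"linear":[0,5,0],"delta_rot":[0,0,21],"gripper":0},{"linear":[0.2,8,0],"delta_rot":[0,0,31.5],"gripper":0},{"linear":[0.6,11,0],"delta_rot":[0,0,42],"gripper":0},{"linear":[0.6,13.2,0],"delta_rot":[0,0,52.5],"gripper":0},{"linear":[0.6,13.2,0],"delta_rot":[0,0,63],"gripper":0},{"linear":[0.6,13.2,0],"delta_rot":[0,0,73.5],"gripper":0},{"linear":[0.6,13.2,0],"delta_rot":[0,0,84],"gripper":0},{"linear":[0.6,13.2,0],"delta_rot":[0,0,94.5],"gripper":0},{"linear":[0.6,13.2,0],"delta_rot":[0,0,105],"gripper":0},{"linear":[0.6,13.2,0],"delta_rot":[0,0,115.5],"gripper":0},{"linear":[0.6,13.2,0],"delta_rot":[0,0,126],"gripper":0},{"linear":[0.6,13.2,-2],"delta_rot":[0,0,136.5],"gripper":0},{"linear":[0.6,13.2,-3],"delta_rot":[0,0,147],"gripper":0},{"linear":[0.6,13.2,-4],"delta_rot":[0,0,157.5],"gripper":0},{"linear":[0.6,13.2,-5],"delta_rot":[0,0,167.5],"gripper":0},{"linear":[0.6,13.2,-5],"delta_rot":[0,0,167.5],"gripper":0}]' 30
python3 -c "
from h import *
s=r.state();print(s['joint_positions'].round(2),R.from_rotvec(s['ee_rot']).as_matrix().round(2))"
```

```text
t: 17.5
eef_pos: [589.6, 87.2, 216.7]
ee_rot: [2.567, 1.807, 0.002]
force: [-0.0, 0.4, -0.4]
grip_width: 43.8
grip_force: 0.0
[ 0.48  0.22 -0.15  0.   -1.2   2.32] [[ 0.34  0.94  0.  ]
 [ 0.94 -0.34 -0.  ]
 [-0.    0.   -1.  ]]
```

```bash
python3 -m inch '[{"linear":[0,0.6,-1],"delta_rot":[0,0,0],"gripper":0},{"linear":[0,0.6,-2.5],"delta_rot":[0,0,0],"gripper":0},{"linear":[0,0.6,-4],"delta_rot":[0,0,0],"gripper":0},{"linear":[0,0.6,-4],"delta_rot":[0,0,0],"gripper":0},{"linear":[0,0.6,-4],"delta_rot":[0,0,0],"gripper":1},{"linear":[0,0.6,-4],"delta_rot":[0,0,0],"gripper":1},{"linear":[0,0.6,-4],"delta_rot":[0,0,0],"gripper":1},{"linear":[0,0.6,-4],"delta_rot":[0,0,0],"gripper":1}]' 30
python3 -c "
from h import *
s=r.state();print(s['ft_torque'].round(2),s['force'].round(1))"
```

```text
t: 18.5
eef_pos: [592.2, 94.6, 178.2]
ee_rot: [2.559, 1.81, 0.009]
force: [8.4, -2.7, -3.7]
grip_width: 13.4
grip_force: 30.0
[-1.44 -2.9   0.03] [ 8.4 -2.7 -3.7]
```

```bash
python3 -m inch '[{"linear":[0.27,-0.1,0],"delta_rot":[0,0,0],"gripper":1},{"linear":[0.27,-0.1,-0.04],"delta_rot":[0,0,-10],"gripper":1},{"linear":[0.27,-0.1,-0.08],"delta_rot":[0,0,-20],"gripper":1},{"linear":[0.27,-0.1,-0.13],"delta_rot":[0,0,-30],"gripper":1},{"linear":[0.27,-0.1,-0.17],"delta_rot":[0,0,-40],"gripper":1},{"linear":[0.27,-0.1,-0.21],"delta_rot":[0,0,-50],"gripper":1},{"linear":[0.27,-0.1,-0.25],"delta_rot":[0,0,-60],"gripper":1},{"linear":[0.27,-0.1,-0.29],"delta_rot":[0,0,-70],"gripper":1},{"linear":[0.27,-0.1,-0.33],"delta_rot":[0,0,-80],"gripper":1},{"linear":[0.27,-0.1,-0.38],"delta_rot":[0,0,-90],"gripper":1},{"linear":[0.27,-0.1,-0.38],"delta_rot":[0,0,-90],"gripper":1}]' 30
python3 -c "
from h import *
s=r.state();print(s['ft_torque'].round(2),s['force'].round(1))"
```

```text
t: 19.88
eef_pos: [592.5, 93.7, 174.4]
ee_rot: [3.091, -0.528, -0.002]
force: [-2.8, -2.2, 5.0]
grip_width: 13.4
grip_force: 30.1
[-0.73  1.05 -0.24] [-2.8 -2.2  5. ]
```

```bash
python3 -m inch '[{"linear":[0,0,-0.04],"delta_rot":[0,0,-10],"gripper":1},{"linear":[0,0,-0.08],"delta_rot":[0,0,-20],"gripper":1},{"linear":[0,0,-0.13],"delta_rot":[0,0,-30],"gripper":1},{"linear":[0,0,-0.17],"delta_rot":[0,0,-40],"gripper":1},{"linear":[0,0,-0.21],"delta_rot":[0,0,-50],"gripper":1},{"linear":[0,0,-0.25],"delta_rot":[0,0,-60],"gripper":1},{"linear":[0,0,-0.29],"delta_rot":[0,0,-70],"gripper":1},{"linear":[0,0,-0.33],"delta_rot":[0,0,-80],"gripper":1},{"linear":[0,0,-0.38],"delta_rot":[0,0,-90],"gripper":1},{"linear":[0,0,-0.42],"delta_rot":[0,0,-100],"gripper":1},{"linear":[0,0,-0.46],"delta_rot":[0,0,-110],"gripper":1},{"linear":[0,0,-0.5],"delta_rot":[0,0,-120],"gripper":1},{"linear":[0,0,-0.54],"delta_rot":[0,0,-130],"gripper":1},{"linear":[0,0,-0.54],"delta_rot":[0,0,-130],"gripper":1}]' 30
python3 -c "
from h import *
s=r.state();print(s['ft_torque'].round(2),s['force'].round(1),s['joint_positions'].round(2))"
```

```text
t: 21.62
eef_pos: [591.7, 92.4, 171.8]
ee_rot: [0.841, -3.025, -0.003]
force: [-14.3, -6.4, 23.0]
grip_width: 29.8
grip_force: 86.9
[-2.09  5.11  3.59] [-14.3  -6.4  23. ] [ 0.48  0.26 -0.21 -0.   -1.11 -1.51]
```

The handle met its stop early: the spindle evidently did not start at 0, and the fingers twisted on the bar. I release, lift and measure.

```bash
python3 -m inch '[{"linear":[0,0,0],"delta_rot":[0,0,0],"gripper":0},{"linear":[0,0,0],"delta_rot":[0,0,0],"gripper":-0.2},{"linear":[0,0,0],"delta_rot":[0,0,0],"gripper":-0.2}]' 10
python3 -c "
from h import *
s=r.state();print(s['ft_torque'].round(2),s['force'].round(1),s['joint_positions'].round(2))"
python3 -m inch '[{"linear":[0,0,2],"delta_rot":[0,0,0],"gripper":-0.2},{"linear":[0,0,5],"delta_rot":[0,0,0],"gripper":-0.2},{"linear":[0,-5,8],"delta_rot":[0,0,0],"gripper":-0.2},{"linear":[0,-11,8],"delta_rot":[0,0,0],"gripper":-0.2},{"linear":[0,-16,8],"delta_rot":[0,0,0],"gripper":-0.2}]' 
cat > hb.py <<'E'
from h import *
np.set_printoptions(precision=1,suppress=True)
def handle(z=195):
    im=r.snapshot('top')
    m=mask(im,(26,65,120),(40,255,255));m[:150]=0;m[200:]=0;m[:,:275]=0;m[:,328:]=0
    m=cv2.morphologyEx(m,cv2.MORPH_CLOSE,np.ones((3,3)))
    b=max(blobs(m),key=lambda b:b[1]);print(b)
    ys,xs=np.nonzero(m);w=onz('top',np.c_[xs,ys],z)[:,:2];u=np.linalg.svd(w-w.mean(0),full_matrices=False)[2][0];print('handle',w.mean(0),np.degrees(np.arctan2(u[1],u[0]))%180)
    m=red(im);
    for b in blobs(m,8):
        if 230<b[0][0]<370 and 130<b[0][1]<230: print('red top',b[:2],onz('top',[b[0]],188))
    s=r.snapshot('side')
    for b in blobs(mask(s,(22,150,120),(34,255,255)),20):
        if b[0][0]<330:print('yel side',b)
    for b in blobs(red(s),20):
        if b[0][0]<330:print('red side',b[:2])
handle()
E
python3 hb.py
```

```text
t: 22.0
eef_pos: [592.2, 93.8, 171.4]
ee_rot: [0.841, -3.026, -0.006]
force: [-11.6, -0.4, 21.0]
grip_width: 57.0
grip_force: 29.9
[-0.33  4.41  1.99] [-11.6  -0.4  21. ] [ 0.48  0.26 -0.2  -0.   -1.11 -1.51]
t: 22.62
eef_pos: [592.8, -67.2, 248.9]
ee_rot: [-0.835, 3.028, 0.009]
force: [0.6, -0.3, -0.2]
grip_width: 52.8
grip_force: 0.0Traceback (most recent call last):
  File "hb.py", line 17, in <module>
    handle()
    ~~~~~~^^
  File "hb.py", line 7, in handle
    b=max(blobs(m),key=lambda b:b[1]);print(b)
ValueError: max() iterable argument is empty
```

```bash
python3 -m inch '[{"linear":[-2,-6,0],"delta_rot":[0,0,0],"gripper":-0.2},{"linear":[-2,-12,0],"delta_rot":[0,0,0],"gripper":-0.2},{"linear":[-2,-15,0],"delta_rot":[0,0,0],"gripper":-0.2},{"linear":[-2,-15,0],"delta_rot":[0,0,0],"gripper":-0.2}]'; python3 hb.py
```

```text
t: 23.18
eef_pos: [572.5, -217.7, 247.9]
ee_rot: [0.828, -3.029, -0.009]
force: [-0.3, 0.4, -0.6]
grip_width: 52.4
grip_force: 0.0
(array([299.8, 172.9]), np.int32(232), ((299.4707946777344, 172.9197235107422), (7.518347263336182, 34.43061065673828), 70.01689910888672))
handle [592.   92.5] 111.06677062497442
red top (array([265.2, 174.2]), np.int32(29)) [[588.  174.8 188. ]]
yel side (array([286.3, 193.3]), np.int32(177), ((286.2920227050781, 193.3560333251953), (7.842447280883789, 25.804182052612305), 34.69515609741211))
red side (array([305.8, 182. ]), np.int32(37))
red side (array([264.3, 210.2]), np.int32(59))
red side (array([270.6, 252.5]), np.int32(313))
red side (array([117.9, 397.1]), np.int32(37))
```

```bash
python3 pb.py | head -5; python3 -m inch '[{"linear":[0,2,0],"delta_rot":[0,0,10.5],"gripper":0},{"linear":[0.5,5,0],"delta_rot":[0,0,21],"gripper":0},{"linear":[1,9,0],"delta_rot":[0,0,31.5],"gripper":0},{"linear":[1.6,13,0],"delta_rot":[0,0,42],"gripper":0},{"linear":[2.2,17,0],"delta_rot":[0,0,52.5],"gripper":0},{"linear":[2.2,20,0],"delta_rot":[0,0,63],"gripper":0},{"linear":[2.2,23,0],"delta_rot":[0,0,73.5],"gripper":0},{"linear":[2.2,23.2,0],"delta_rot":[0,0,84],"gripper":0},{"linear":[2.2,23.2,0],"delta_rot":[0,0,94.5],"gripper":0},{"linear":[2.2,23.2,0],"delta_rot":[0,0,105],"gripper":0},{"linear":[2.2,23.2,0],"delta_rot":[0,0,115.5],"gripper":0},{"linear":[2.2,23.2,0],"delta_rot":[0,0,126],"gripper":0},{"linear":[2.2,23.2,0],"delta_rot":[0,0,136.5],"gripper":0},{"linear":[2.2,23.2,0],"delta_rot":[0,0,147],"gripper":0},{"linear":[2.2,23.2,0],"delta_rot":[0,0,157.5],"gripper":0},{"linear":[2.2,23.2,0],"delta_rot":[0,0,168],"gripper":0},{"linear":[2.2,23.2,0],"delta_rot":[0,0,178],"gripper":0}]' 20
python3 -c "
from h import *
s=r.state();print(s['joint_positions'].round(2),R.from_rotvec(s['ee_rot']).as_matrix().round(2))"
```

```text
t: 25.45
eef_pos: [594.5, 17.6, 248.7]
ee_rot: [3.036, 0.787, 0.002]
force: [0.3, -0.0, 0.4]
grip_width: 43.5
grip_force: 0.0
[ 0.36  0.2  -0.11  0.01 -1.26  1.71] [[ 0.87  0.49  0.  ]
 [ 0.49 -0.87 -0.  ]
 [ 0.    0.01 -1.  ]]Traceback (most recent call last):
  File "pb.py", line 8, in <module>
    print('front',pr([(np.nonzero(m[y,300:360])[0].max()+300.5,y) for y in rows if m[y,300:360].any()])[:,0])
                  ~~^^^^^^^^^^^^^^^^^^^^^^^^^^^^^^^^^^^^^^^^^^^^^^^^^^^^^^^^^^^^^^^^^^^^^^^^^^^^^^^^^^^
  File "pb.py", line 6, in pr
    w=onz('top',px,54)[:,:2]-C; return np.c_[w@d,w@n]
      ~~~^^^^^^^^^^^^^
  File "h.py", line 10, in onz
    p,d=ray(n,px); return p+d*((z-p[2])/d[:,2])[:,None]
        ~~~^^^^^^
  File "h.py", line 6, in ray
    u=cv2.undistortPoints(np.array(px,float).reshape(-1,1,2),K,np.array([c['k1'],0,0,0.]))[:,0]
      ~~~~~~~~~~~~~~~~~~~^^^^^^^^^^^^^^^^^^^^^^^^^^^^^^^^^^^^^^^^^^^^^^^^^^^^^^^^^^^^^^^^^
cv2.error: OpenCV(4.12.0) /io/opencv/modules/calib3d/src/undistort.dispatch.cpp:347: error: (-215:Assertion failed) CV_IS_MAT(_src) && CV_IS_MAT(_dst) && (_src->rows == 1 || _src->cols == 1) && (_dst->rows == 1 || _dst->cols == 1) && _src->cols + _src->rows - 1 == _dst->rows + _dst->cols - 1 && (CV_MAT_TYPE(_src->type) == CV_32FC2 || CV_MAT_TYPE(_src->type) == CV_64FC2) && (CV_MAT_TYPE(_dst->type) == CV_32FC2 || CV_MAT_TYPE(_dst->type) == CV_64FC2) in function 'cvUndistortPointsInternal'
```

```bash
python3 -m inch '[{"linear":[0.1,-0.2,0],"delta_rot":[0,0,10.5],"gripper":0},{"linear":[0.1,-0.2,0],"delta_rot":[0,0,21],"gripper":0},{"linear":[0.1,-0.2,0],"delta_rot":[0,0,31.5],"gripper":0},{"linear":[0.1,-0.2,-1],"delta_rot":[0,0,42],"gripper":0},{"linear":[0.1,-0.2,-3],"delta_rot":[0,0,52.5],"gripper":0},{"linear":[0.1,-0.2,-5],"delta_rot":[0,0,62],"gripper":0},{"linear":[0.1,-0.2,-6.5],"delta_rot":[0,0,62],"gripper":0},{"linear":[0.1,-0.2,-8],"delta_rot":[0,0,62],"gripper":0},{"linear":[0.1,-0.2,-8],"delta_rot":[0,0,62],"gripper":0}]' 20
python3 -m inch '[{"linear":[0,0,0],"delta_rot":[0,0,0],"gripper":1},{"linear":[0,0,0],"delta_rot":[0,0,0],"gripper":1},{"linear":[0,0,0],"delta_rot":[0,0,0],"gripper":1}]' 15
```

```text
t: 26.58
eef_pos: [595.1, 14.3, 167.3]
ee_rot: [2.21, 2.228, 0.003]
force: [-0.1, -0.5, 0.6]
grip_width: 43.9
grip_force: 0.0
t: 26.95
eef_pos: [596.0, 14.1, 169.0]
ee_rot: [2.208, 2.228, 0.007]
force: [-0.5, 0.2, -0.3]
grip_width: 19.0
grip_force: 0.7
```

```bash
python3 -m inch '[{"linear":[0,0,0],"delta_rot":[0,0,0],"gripper":1},{"linear":[-0.68,0,-0.02],"delta_rot":[0,0,-5],"gripper":1},{"linear":[-1.36,0.05,-0.04],"delta_rot":[0,0,-10],"gripper":1},{"linear":[-2.69,0.33,-0.08],"delta_rot":[0,0,-20],"gripper":1},{"linear":[-3.95,0.84,-0.13],"delta_rot":[0,0,-30],"gripper":1},{"linear":[-5.1,1.56,-0.17],"delta_rot":[0,0,-40],"gripper":1},{"linear":[-6.11,2.47,-0.21],"delta_rot":[0,0,-50],"gripper":1},{"linear":[-6.95,3.54,-0.25],"delta_rot":[0,0,-60],"gripper":1},{"linear":[-6.95,3.54,-0.25],"delta_rot":[0,0,-60],"gripper":1}]' 20; python3 hb.py
```

```text
t: 28.08
eef_pos: [525.5, 49.6, 166.2]
ee_rot: [3.025, 0.828, 0.001]
force: [-4.8, 0.2, 2.8]
grip_width: 15.7
grip_force: 19.3Traceback (most recent call last):
  File "hb.py", line 17, in <module>
    handle()
    ~~~~~~^^
  File "hb.py", line 7, in handle
    b=max(blobs(m),key=lambda b:b[1]);print(b)
ValueError: max() iterable argument is empty
```

```bash
python3 - <<'E'
from h import *
np.set_printoptions(precision=1,suppress=True)
s=r.snapshot('side')
for b in blobs(red(s),8):
    if b[0][0]<345:print('red side',b[:2],onz('side',[b[0]],187))
A=np.array([591.8,93])
c=r.camera_info('side');K=np.array([[c['fx'],0,c['cx']],[0,c['fy'],c['cy']],[0,0,1]])
for a in (33,23,43,-147,-137):
    P=np.array([[*(A+78*np.array([np.cos(np.radians(a)),np.sin(np.radians(a))])),186.5]])
    print(a,cv2.projectPoints(R.from_rotvec(c['orientation']).inv().apply(P-c['position']),np.zeros(3),np.zeros(3),K,np.array([c['k1'],0,0,0.]))[0][0])
print(r.state()['force'],r.state()['ft_torque'])
E
```

```text
red side (array([253.5, 195. ]), np.int32(60)) [[658.8 139.5 187. ]]
red side (array([270.5, 252.4]), np.int32(312)) [[469.4 282.6 187. ]]
red side (array([295.5, 259.7]), np.int32(10)) [[413.6 270.2 187. ]]
red side (array([117.9, 397.1]), np.int32(37)) [[404.6 678.9 187. ]]
33 [[255.2 194.7]]
23 [[256.8 191.9]]
43 [[254.5 197.6]]
-147 [[320.  197.1]]
-137 [[320.1 194.2]]
[-5.3  1.2  2.7] [-0.1  2.1  0.1]
```

```bash
python3 -m inch '[{"linear":[-0.15,0,-0.4],"delta_rot":[0,0,0],"gripper":1},{"linear":[-0.79,1.2,-0.44],"delta_rot":[0,0,-10],"gripper":1},{"linear":[-1.21,2.5,-0.48],"delta_rot":[0,0,-20],"gripper":1},{"linear":[-1.4,3.84,-0.53],"delta_rot":[0,0,-30],"gripper":1},{"linear":[-1.4,3.84,-0.53],"delta_rot":[0,0,-30],"gripper":1}]' 20; python3 - <<'E'
from h import *
np.set_printoptions(precision=1,suppress=True)
s=r.snapshot('side')
for b in blobs(red(s),8):
    if b[0][0]<345:print('red side',b[:2],onz('side',[b[0]],186))
print(r.state()['force'],r.state()['ft_torque'])
E
```

```text
t: 28.8
eef_pos: [511.0, 87.8, 161.5]
ee_rot: [3.136, 0.016, -0.004]
force: [-13.3, 1.1, 14.6]
grip_width: 16.3
grip_force: 21.3
red side (array([260.2, 187.6]), np.int32(54)) [[672.3 102.7 186. ]]
red side (array([316.4, 207. ]), np.int32(12)) [[505.8  89.9 186. ]]
red side (array([270.5, 252.4]), np.int32(312)) [[470.3 281.7 186. ]]
red side (array([304.6, 254.2]), np.int32(8)) [[411.8 244.4 186. ]]
red side (array([291.7, 261.7]), np.int32(19)) [[416.2 278.7 186. ]]
red side (array([117.9, 397.1]), np.int32(37)) [[405.5 678.6 186. ]]
[-13.8   2.3  14.8] [0.6 5.  0.1]
```

```bash
python3 -m inch '[{"linear":[0,0,0.3],"delta_rot":[0,0,0],"gripper":0.4},{"linear":[0,0,0.4],"delta_rot":[0,0,0],"gripper":0.4},{"linear":[0,0,0.4],"delta_rot":[0,0,0],"gripper":0.4}]' 60; python3 - <<'E'
from h import *
np.set_printoptions(precision=1,suppress=True)
s=r.snapshot('side')
for b in blobs(red(s),8):
    if b[0][0]<345:print('red side',b[:2],onz('side',[b[0]],186))
print(r.state()['force'],r.state()['ft_torque'])
E
```

```text
t: 29.22
eef_pos: [512.6, 87.8, 164.5]
ee_rot: [3.136, 0.016, -0.0]
force: [-0.6, -0.1, -0.0]
grip_width: 26.0
grip_force: 0.0
red side (array([260.2, 187.6]), np.int32(54)) [[672.3 102.7 186. ]]
red side (array([315.2, 206.8]), np.int32(33)) [[508.5  90.9 186. ]]
red side (array([270.5, 252.4]), np.int32(313)) [[470.3 281.7 186. ]]
red side (array([304.6, 254.2]), np.int32(8)) [[411.8 244.4 186. ]]
red side (array([292. , 261.6]), np.int32(17)) [[416.  278.1 186. ]]
red side (array([117.9, 397.1]), np.int32(37)) [[405.5 678.6 186. ]]
[ 0.3 -0.6  0.1] [-0.1  0.1  0. ]
```

```bash
python3 -m inch '[{"linear":[0.05,1.36,-0.04],"delta_rot":[0,0,-10],"gripper":0.4},{"linear":[0.33,2.69,-0.08],"delta_rot":[0,0,-20],"gripper":0.4},{"linear":[0.33,2.69,-0.08],"delta_rot":[0,0,-20],"gripper":0.4}]' 60; python3 -c "
from h import *
print(r.state()['force'].round(1))
for b in blobs(red(r.snapshot('side')),8):
    if b[0][0]<345 and b[0][1]<230:print('red side',b[:2],onz('side',[b[0]],184))"
python3 -m inch '[{"linear":[0.51,1.26,-0.05],"delta_rot":[0,0,-10],"gripper":0.4},{"linear":[1.23,2.41,-0.09],"delta_rot":[0,0,-20],"gripper":0.4},{"linear":[1.23,2.41,-0.09],"delta_rot":[0,0,-20],"gripper":0.4}]' 60; python3 -c "
from h import *
print(r.state()['force'].round(1))
for b in blobs(red(r.snapshot('side')),8):
    if b[0][0]<345 and b[0][1]<230:print('red side',b[:2],onz('side',[b[0]],183))"
```

```text
t: 29.65
eef_pos: [515.5, 115.0, 163.4]
ee_rot: [3.091, -0.527, -0.003]
force: [0.3, -0.4, 0.2]
grip_width: 26.6
grip_force: 0.0
[ 0.3 -0.4  0.2]
red side (array([330.4, 174.8]), np.int32(11)) [[577.51936959 -56.26714929 184.        ]]
red side (array([336.6, 181.7]), np.int32(43)) [[542.99578631 -36.70482152 184.        ]]
red side (array([306.5, 211. ]), np.int32(68)) [[514.93516646 114.51844236 184.        ]]
t: 30.08
eef_pos: [527.9, 138.8, 162.6]
ee_rot: [2.955, -1.052, -0.004]
force: [-1.3, -0.3, 0.5]
grip_width: 26.3
grip_force: 0.1
[-1.3 -0.3  0.5]
red side (array([296.3, 214.3]), np.int32(59)) [[525.37548032 138.01573133 183.        ]]
```

```bash
python3 -m inch '[{"linear":[0.91,1.01,-0.04],"delta_rot":[0,0,-10],"gripper":0.4},{"linear":[1.98,1.85,-0.08],"delta_rot":[0,0,-20],"gripper":0.4},{"linear":[1.98,1.85,-0.08],"delta_rot":[0,0,-20],"gripper":0.4}]' 60; python3 -m inch '[{"linear":[1.2,0.64,-0.05],"delta_rot":[0,0,-10],"gripper":0.4},{"linear":[2.5,1.06,-0.09],"delta_rot":[0,0,-20],"gripper":0.4},{"linear":[2.5,1.06,-0.09],"delta_rot":[0,0,-20],"gripper":0.4}]' 60; python3 -c "
from h import *
print(r.state()['force'].round(1),r.state()['joint_positions'].round(2))
for b in blobs(red(r.snapshot('side')),8):
    if b[0][0]<345 and b[0][1]<230:print('red side',b[:2],onz('side',[b[0]],182))"
```

```text
t: 30.5
eef_pos: [547.8, 157.2, 161.9]
ee_rot: [2.729, -1.548, -0.005]
force: [-0.1, 0.3, -1.4]
grip_width: 26.3
grip_force: 0.0
t: 30.88
eef_pos: [571.0, 167.7, 160.8]
ee_rot: [2.417, -1.998, -0.01]
force: [-7.2, 2.9, 4.2]
grip_width: 26.3
grip_force: 3.7
[-7.2  2.9  4.2] [ 0.61  0.27 -0.22 -0.   -1.09 -0.42]
red side (array([272.3, 215.5]), np.int32(38)) [[566.32523609 173.46721753 182.        ]]
```

```bash
python3 -m inch '[{"linear":[0.67,0.12,0],"delta_rot":[0,0,-5],"gripper":0.4},{"linear":[1.34,0.19,0],"delta_rot":[0,0,-10],"gripper":0.4},{"linear":[1.34,0.19,0],"delta_rot":[0,0,-10],"gripper":0.4}]' 60; python3 -c "
from h import *
print(r.state()['force'].round(1))
for b in blobs(red(r.snapshot('side')),8):
    if b[0][0]<345 and b[0][1]<230:print('red side',b[:2],onz('side',[b[0]],182))"
python3 -m inch '[{"linear":[0.68,0,0],"delta_rot":[0,0,-5],"gripper":0.4},{"linear":[1.36,-0.05,0],"delta_rot":[0,0,-10],"gripper":0.4},{"linear":[1.36,-0.05,0],"delta_rot":[0,0,-10],"gripper":0.4},{"linear":[1.36,-0.05,0],"delta_rot":[0,0,-10],"gripper":0.4}]' 60; python3 -c "
from h import *
print(r.state()['force'].round(1))
for b in blobs(red(r.snapshot('side')),8):
    if b[0][0]<345 and b[0][1]<230:print('red side',b[:2],onz('side',[b[0]],182))"
```

```text
t: 31.3
eef_pos: [583.2, 169.9, 160.8]
ee_rot: [2.235, -2.199, -0.012]
force: [-12.1, 4.3, 5.9]
grip_width: 26.7
grip_force: 6.1
[-12.1   4.3   5.9]
red side (array([267.2, 215. ]), np.int32(31)) [[576.96581447 178.92015913 182.        ]]
t: 31.85
eef_pos: [596.3, 170.1, 160.9]
ee_rot: [2.037, -2.385, -0.013]
force: [-12.7, 7.3, 5.0]
grip_width: 26.2
grip_force: 7.6
[-12.7   7.3   5. ]
red side (array([306. , 184.4]), np.int32(34)) [[597.51068831  17.25227266 182.        ]]
red side (array([262.1, 213.8]), np.int32(19)) [[589.70671117 182.25076791 182.        ]]
```

```bash
python3 -m inch '[{"linear":[-0.68,0.05,0],"delta_rot":[0,0,5],"gripper":0.4},{"linear":[-1.2,0.05,0],"delta_rot":[0,0,9],"gripper":0.4},{"linear":[-1.2,0.05,0],"delta_rot":[0,0,9],"gripper":0.4}]' 60; python3 -c "
from h import *
print(r.state()['force'].round(1))"
python3 -m inch '[{"linear":[-0.1,0,0],"delta_rot":[0,0,0],"gripper":0.3},{"linear":[-0.1,0,0],"delta_rot":[0,0,0],"gripper":0.2},{"linear":[-0.1,0,2],"delta_rot":[0,0,0],"gripper":0.2},{"linear":[-0.1,0,5],"delta_rot":[0,0,0],"gripper":0.2},{"linear":[0,0,9],"delta_rot":[0,0,0],"gripper":0.2},{"linear":[0,-8,11],"delta_rot":[0,0,0],"gripper":0.2},{"linear":[0,-14,11],"delta_rot":[0,0,0],"gripper":0.2},{"linear":[-1,-20,11],"delta_rot":[0,0,0],"gripper":0.2},{"linear":[-2,-26,11],"delta_rot":[0,0,0],"gripper":0.2},{"linear":[-3,-32,11],"delta_rot":[0,0,0],"gripper":0.2},{"linear":[-3,-38,11],"delta_rot":[0,0,0],"gripper":0.2},{"linear":[-3,-38,11],"delta_rot":[0,0,0],"gripper":0.2}]' 60; python3 hb.py;  python3 pb.py
```

```text
t: 32.28
eef_pos: [585.7, 170.1, 161.5]
ee_rot: [2.221, -2.217, -0.009]
force: [-6.5, 5.4, 2.2]
grip_width: 26.2
grip_force: 3.8
[-6.5  5.4  2.2]
t: 33.78
eef_pos: [556.7, -214.0, 271.3]
ee_rot: [2.212, -2.226, -0.005]
force: [-0.6, -0.3, -0.0]
grip_width: 35.1
grip_force: 0.0
(array([299.2, 173.3]), np.int32(219), ((299.20001220703125, 173.10000610351562), (6.640783309936523, 33.83637237548828), 71.56504821777344))
handle [591.2  93.9] 110.54048390060942
red top (array([278.3, 173.4]), np.int32(52)) [[590.7 143.8 188. ]]
red top (array([269.6, 186.7]), np.int32(23)) [[558.4 163.2 188. ]]
yel side (array([285.9, 193.6]), np.int32(165), ((286.1360168457031, 193.24803161621094), (7.462973594665527, 24.665761947631836), 34.69515609741211))
red side (array([296.9, 181.4]), np.int32(48))
red side (array([275.3, 215.3]), np.int32(58))
red side (array([270.5, 252.5]), np.int32(315))
red side (array([117.9, 397.1]), np.int32(37))
front [-45.8 -44.8]
back [75.3 72.2 63.9 76.6 78.7 75.7 67.4 77.4]
low y [[ 75.9   3.7]
 [ 70.7   3. ]
 [ 65.9  -0.5]
 [-43.7   1.7]
 [-44.7  -9.2]]
high y [[ 77.7  -6.8]
 [ 75.5  -9.8]
 [ 75.5 -26. ]
 [ 73.3 -29.1]
 [ 70.2 -26.8]
 [ 67.6 -27.2]
 [ 65.  -27.6]
 [ 62.  -25.4]
 [ 58.5 -20.5]
 [ 55.9 -20.9]
 [-43.3  -0.9]
 [-44.3 -11.8]]
```

```bash
python3 - <<'E'
from h import *
np.set_printoptions(precision=1,suppress=True)
im=r.snapshot('top');m=red(im);m[:160]=0;m[215:]=0;m[:,:255]=0;m[:,345:]=0
for b in blobs(m,4):print(b[:2],onz('top',[b[0]],182))
s=r.snapshot('side')
for b in blobs(red(s),10):
    if b[0][0]<330 and b[0][1]<240:print('side',b[:2],onz('side',[b[0]],182))
print(tri((269.6,186.7),(275.3,215.3)))
c=r.camera_info('side');K=np.array([[c['fx'],0,c['cx']],[0,c['fy'],c['cy']],[0,0,1]])
for z in(180,182):
  for a in (93,98,103,108,113,118):
    e=np.array([np.cos(np.radians(a)),np.sin(np.radians(a))])*78
    P=np.array([[591.5+e[0],93.5+e[1],z],[591.5-e[0],93.5-e[1],z]])
    print(z,a,cv2.projectPoints(R.from_rotvec(c['orientation']).inv().apply(P-c['position']),np.zeros(3),np.zeros(3),K,np.array([c['k1'],0,0,0.]))[0][:,0].ravel())
E
```

```text
(array([276.9, 173.7]), np.int32(33)) [[590.9 147.8 182. ]]
(array([282.6, 170. ]), np.int32(5)) [[600.1 134.6 182. ]]
(array([269.6, 186.6]), np.int32(20)) [[559.5 163.9 182. ]]
side (array([296.9, 181.4]), np.int32(48)) [[625.7  19.2 182. ]]
side (array([275.3, 215.3]), np.int32(59)) [[561.5 168.7 182. ]]
(array([561.4, 165.6, 180.1]), np.float64(4.6611573439929135))
180 93 [266.2 212.8 307.  185.1]
180 98 [268.6 213.7 304.8 184.4]
180 103 [271.1 214.4 302.4 183.8]
180 108 [273.8 215.  299.9 183.3]
180 113 [276.5 215.5 297.4 182.9]
180 118 [279.4 215.8 294.8 182.7]
182 93 [266.1 212.1 307.  184.4]
182 98 [268.5 212.9 304.8 183.7]
182 103 [271.  213.7 302.4 183.1]
182 108 [273.7 214.2 299.9 182.6]
182 113 [276.5 214.7 297.4 182.2]
182 118 [279.4 215.  294.7 182. ]
```

```bash
python3 -m inch '[{"linear":[0,6,0],"delta_rot":[0,0,10],"gripper":0.1},{"linear":[0,12,0],"delta_rot":[0,0,20],"gripper":0.1},{"linear":[0,18,0],"delta_rot":[0,0,22.5],"gripper":0.1},{"linear":[0.5,24,0],"delta_rot":[0,0,22.5],"gripper":0.1},{"linear":[0.5,30,0],"delta_rot":[0,0,22.5],"gripper":0.1},{"linear":[0.5,36,0],"delta_rot":[0,0,22.5],"gripper":0.1},{"linear":[0.5,37.9,0],"delta_rot":[0,0,22.5],"gripper":0.1},{"linear":[0.5,37.9,0],"delta_rot":[0,0,22.5],"gripper":0.1},{"linear":[0.5,37.9,-4],"delta_rot":[0,0,22.5],"gripper":0.1},{"linear":[0.5,37.9,-8],"delta_rot":[0,0,22.5],"gripper":0.1},{"linear":[0.5,37.9,-10.8],"delta_rot":[0,0,22.5],"gripper":0.1},{"linear":[0.5,37.9,-10.8],"delta_rot":[0,0,22.5],"gripper":0.1}]' 60; python3 -c "
from h import *
print(r.state()['force'].round(1))
for b in blobs(red(r.snapshot('side')),8):
    if b[0][0]<345 and b[0][1]<230:print('red side',b[:2])"
```

```text
t: 35.52
eef_pos: [561.3, 167.4, 161.5]
ee_rot: [2.598, -1.752, -0.008]
force: [0.9, 0.4, 0.5]
grip_width: 39.6
grip_force: 0.0
[0.9 0.4 0.5]
red side (array([275.4, 215.6]), np.int32(58))
```

```bash
f() { python3 -c "
from h import *
s=r.state();print(s['force'].round(1),s['eef_pos'].round(1))
for b in blobs(red(r.snapshot('side')),8):
    if b[0][0]<345 and b[0][1]<200:print('red side',b[:2])"; }
python3 -m inch '[{"linear":[0.95,0.33,0],"delta_rot":[0,0,-7],"gripper":0.1},{"linear":[0.95,0.33,0],"delta_rot":[0,0,-7],"gripper":0.1}]' 60 >/dev/null; f
python3 -m inch '[{"linear":[0.38,0.09,0],"delta_rot":[0,0,-3],"gripper":0.1},{"linear":[0.38,0.09,0],"delta_rot":[0,0,-3],"gripper":0.1}]' 60 >/dev/null; f
python3 -m inch '[{"linear":[0.4,0.06,0],"delta_rot":[0,0,-3],"gripper":0.1},{"linear":[0.4,0.06,0],"delta_rot":[0,0,-3],"gripper":0.1}]' 60 >/dev/null; f
python3 -m inch '[{"linear":[0.4,0.04,0],"delta_rot":[0,0,-3],"gripper":0.1},{"linear":[0.4,0.04,0],"delta_rot":[0,0,-3],"gripper":0.1}]' 60 >/dev/null; f
```

```text
[-1.8  0.2  1.1] [572.8 172.2 164.9]
[-5.3 -1.6  3.7] [574.8 172.4 164. ]
[-7.  -0.5  4.8] [578.3 172.9 163.8]
[-9.1 -0.8  4.7] [582.  173.3 163.8]
```

```bash
f() { python3 -c "
from h import *
s=r.state();print(s['force'].round(1),s['eef_pos'].round(1))
for b in blobs(red(r.snapshot('side')),8):
    if b[0][0]<345 and b[0][1]<200:print('red side',b[:2])"; }
python3 -m inch '[{"linear":[0.5,0.02,0],"delta_rot":[0,0,-4],"gripper":0.1},{"linear":[1.0,0.02,0],"delta_rot":[0,0,-8],"gripper":0.1},{"linear":[1.5,0,0],"delta_rot":[0,0,-12],"gripper":0.1},{"linear":[1.5,0,0],"delta_rot":[0,0,-12],"gripper":0.1},{"linear":[1.5,0,0],"delta_rot":[0,0,-12],"gripper":0.1},{"linear":[1.5,0,0],"delta_rot":[0,0,-12],"gripper":0.1}]' 60 >/dev/null; f
python3 -m inch '[{"linear":[-0.3,0,0],"delta_rot":[0,0,2.5],"gripper":0.1},{"linear":[-0.6,0,0],"delta_rot":[0,0,5],"gripper":0.1},{"linear":[-0.9,0,0],"delta_rot":[0,0,7.5],"gripper":0.1},{"linear":[-1.2,-0.02,0],"delta_rot":[0,0,10],"gripper":0.1},{"linear":[-1.2,-0.02,0],"delta_rot":[0,0,10],"gripper":0.1}]' 60 >/dev/null; f
python3 -m inch '[{"linear":[-0.3,-0.03,0],"delta_rot":[0,0,2.5],"gripper":0.1},{"linear":[-0.6,-0.06,0],"delta_rot":[0,0,4],"gripper":0.1},{"linear":[-0.9,-0.1,0],"delta_rot":[0,0,6],"gripper":0.1},{"linear":[-0.9,-0.1,0],"delta_rot":[0,0,6],"gripper":0.1}]' 60 >/dev/null; f
python3 -m inch '[{"linear":[-0.3,-0.03,0],"delta_rot":[0,0,2.5],"gripper":0.1},{"linear":[-0.6,-0.15,0],"delta_rot":[0,0,4],"gripper":0.1},{"linear":[-0.6,-0.15,0],"delta_rot":[0,0,4],"gripper":0.1}]' 60 >/dev/null; f
```

```text
[-10.6   0.4   4. ] [596.1 173.4 163.6]
red side (array([303.7, 183.3]), np.int32(30))
[-4.4  1.2  3.6] [586.5 174.  164.3]
[-1.4  1.5  4.4] [578.1 173.  163.6]
[-0.6 -0.3 -0.4] [571.8 171.  162.9]
```

```bash
python3 -m inch '[{"linear":[0,0,3],"delta_rot":[0,0,0],"gripper":0.1},{"linear":[0,0,7],"delta_rot":[0,0,0],"gripper":0.1},{"linear":[0,0,11],"delta_rot":[0,0,0],"gripper":0.1},{"linear":[0,-6,11],"delta_rot":[0,0,0],"gripper":0.1},{"linear":[0,-12,11],"delta_rot":[0,0,0],"gripper":0.1},{"linear":[0,-18,11],"delta_rot":[0,0,0],"gripper":0.1},{"linear":[0,-24,11],"delta_rot":[0,0,0],"gripper":0.1},{"linear":[0,-30,11],"delta_rot":[0,0,0],"gripper":0.1},{"linear":[0,-38,11],"delta_rot":[0,0,0],"gripper":0.1},{"linear":[0,-38,11],"delta_rot":[0,0,0],"gripper":0.1}]' 60; python3 hb.py; python3 - <<'E'
from h import *
np.set_printoptions(precision=1,suppress=True)
im=r.snapshot('top');z=cv2.imread('pics/top0.png')[:,:,::-1]
for nm,lo,hi,bx in(('mug',(95,80,60),(115,255,255),(325,95,380,145)),('cap',(8,150,150),(20,255,255),(400,105,435,145)),('brush',(10,40,100),(30,255,255),(155,230,240,275))):
    x0,y0,x1,y1=bx
    for i in(z,im):
        ys,xs=np.nonzero(mask(i,lo,hi)[y0:y1,x0:x1]);print(nm,xs.mean()+x0,ys.mean()+y0,len(xs))
E
```

```text
t: 40.48
eef_pos: [571.5, -211.9, 272.7]
ee_rot: [2.469, -1.935, -0.006]
force: [0.1, 0.4, -0.1]
grip_width: 39.5
grip_force: 0.0
(array([299.5, 173.1]), np.int32(228), ((299.22607421875, 173.1458740234375), (6.937358856201172, 34.49802017211914), 70.70995330810547))
handle [591.7  93.2] 111.20198418673428
red top (array([275.9, 176.7]), np.int32(9)) [[582.7 149.2 188. ]]
red top (array([269.4, 186.7]), np.int32(24)) [[558.4 163.6 188. ]]
yel side (array([285.9, 193.6]), np.int32(165), ((286.1360168457031, 193.24803161621094), (7.462973594665527, 24.665761947631836), 34.69515609741211))
red side (array([296.9, 181.4]), np.int32(47))
red side (array([275.3, 215.5]), np.int32(56))
red side (array([270.6, 252.4]), np.int32(313))
red side (array([292.4, 261.2]), np.int32(20))
red side (array([117.9, 397.1]), np.int32(37))
mug 351.7810361681329 120.44672531769305 1023
mug nan nan 0
cap 422.2 114.2 5
cap nan nan 0
brush 212.95098039215685 260.656862745098 306
brush 214.2340425531915 260.968085106383 282<stdin>:7: RuntimeWarning: Mean of empty slice.
  ret = ret.dtype.type(ret / rcount)
```

```bash
python3 -c "
from cell import r
print(r.sign_off())"
```

```text
the job is handed in; nothing more can be done
None
```

I handed the job in at about 40 s. The book lies flat and central, and the handle was wound to a hard stop, though I had no direct platen-force reading. The lock nut was tightened twice and sprang back to the same angle. The brush has not moved, but the arm hid the mug and bottle from the last camera check.

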